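# Get the jam pot out from behind the jars and lay the breakfast board

## Robot

A 7-joint arm with a two-finger parallel gripper is mounted at the origin on the work surface. World frame = base frame: x ahead of the robot, y to its left, z up, the work surface at z = 0. Lengths are in m, angles in rad, forces in N, time in s.
With the tool pointing down it reaches from about 0.425 to 1.025 m from the base axis. Payload 3.6 kg.
Tool frame: the origin (TCP) lies midway between the tips of the shut fingers; the grasp point (between the pads) lies env.pinch_z behind it (env.pinch_z is the distance from the TCP to the grasp point, in m); z points along the fingers, y is the line along which they close (so a half turn about z gives the same grasp; the last joint's range is limited). The gripper opens to 85 mm and grips with 20 to 120 N. Pads are 22 mm wide; open, the fingers measure 114 mm over their backs; the gripper's body (76 mm by 85 mm) begins 54 mm behind the grasp point. The pads swing forward as they close: fully open they stand 13 mm farther back than shut.
Start: joints at [1.246, 0.591, 0.048, 1.609, -0.033, 0.943, -0.034], TCP at [0.166, -0.706, 0.207] pointing down, gripper open.
Joint ranges: [-2.69, 2.69], [-0.47, 2.24], [-1.27, 1.36], [0.19, 2.51], [-1.53, 4.68], [0.08, 2.07], [-3.09, 3.09]. Speed limits (rad/s): [2.57, 2.57, 3.14, 3.14, 3.14, 3.14, 3.14].

## Interface

Orientations are given as a unit quaternion [w, x, y, z].
In Python, from bench import env gives the robot as it stands. The module is installed in compiled form; this text tells all that it offers.
- The arm moves only by the tool jog_arm, never from a script. Its argument "motion" is a list of rows, each an object with "fingers": the opening, from 0 (shut) to 1 (fully open); "translation": the shift along the tool's x, y, z in m, a list of three; "dr": the turn, a rotation vector about the tool's x, y, z in rad, a list of three. In form: [{"fingers": fingers, "translation": [tx, ty, tz], "dr": [ax, ay, az]}, ...]. A call has 1 to 8 rows; each row shifts and turns the commanded pose from where the row before left it, along the tool's axes as they then stand; what a row does not reach is not made up. A row lasts 1/8 s, in which the tool goes at most 62.5 mm and 10.7 degrees, less where a joint would pass 70% of its speed; a pose out of reach is approached as far as the arm can. A call is refused whole if a number of a shift passes 0.0625 or a number of a turn 0.188, either way. A call with a gripper value outside its range is refused whole. The fingers move at their own pace and stop on an object; the grip force is fixed at half the most. Time passes only in rows, so rows that do not move let the fingers close. It gives the time, the measured TCP pose, the force, the opening and the grip force at its end, in the units of the state.
- env.observe(): the state, without advancing time (a new reading comes with each control period).
- env.snapshot(name): name is "scene" or "top" or "wrist"; returns a dict with "frame" (420x560x3 uint8, blue, green, red), "fx", "fy", "cx", "cy" (pixels), "eye" and "orientation" of the camera in the world; the wrist camera has in their place "mount" (4x4, takes a point from camera to tool coordinates, whose origin is the TCP and whose axes are the flange's). Camera axes: x right, y up, looking along -z (the intrinsics and any distortion apply to the point x, -y, -z); pixel columns grow to the right and rows downward; lengths in m; the calibration is good to about 2 mm. A picture is of the moment at which its call begins: read the wrist's pose just before it. There is no depth.
- env.close_job(): hands the job in; it is judged then, once.
Trained networks look in a picture, given as the dict that the camera call returned (one of the last four; its "shot" number tells which), for a name from the list of things; names that differ only in an ending like _2 or _b are one class to them, and where a whole thing is asked for, a point or a joint stands for the part that bears it (a point fixed in the world has none). Each returns a list of dicts, best first, with "conf" (0 to 1); they miss things now and then, are a little off and sometimes report something else, mostly with a low value. They report only what shows in the picture. A call takes as long as a camera call. They do not tell look-alikes from the thing itself.
- env.spot_in(query, picture): "box" ([left, top, right, bottom] in pixels, round what is visible of it).
- env.outline_of(query, picture): "region" (420x560 bool, what is visible of it) and "box" ([left, top, right, bottom] in pixels, round what is visible of it).
The state is a dict: "t": time; "joint_pos": joint angles; "joint_vel": joint speeds; "joint_efforts": joint torques, N m; "position": TCP position; "orientation": TCP orientation; "wrist_force": force on the tool from outside, world axes, zero at the start; "ft_torque": the same for the moment, N m; "finger_gap": finger opening in m; "grasp_force": force on a finger pad.
Only numpy, scipy, OpenCV 4.12 (cv2) and the standard library are available. Lean on these libraries where they do the work, as an engineer would, in place of code of your own. Each camera call takes 0.05 s, during which the arm holds its last target. There are 200 camera calls.

## Task

I want the low lidded jam pot that stands behind the three tall containers (jam jar, syrup bottle and square tin) in the wooden jar caddy. Stand all three upright on the empty side tray first, then take the pot out and set it down in the round recess of the toast board, and after that put each of the three back upright in the caddy exactly where it stood before. Do not knock anything over, and leave the egg cup and the salt pot in the caddy where they are.

Things in the scene. Friction and masses are not known exactly. Their poses are not given: they have to be found in the camera images.
- jar: round jam jar, dark red with a flat brass lid and a small paper label: 64 mm across the lid (the glass 62 mm), 112 mm tall, lid the top 18 mm; 0.3 to 0.55 kg. Origin at the centre of its underside, z up. Starts in one of the three places of the caddy's front row.
- bottle: amber glass syrup bottle with a white paper band, sloping shoulders and a round black cap: body 56 mm across up to 80 mm high, cap 34 mm across and the top 26 mm, 140 mm tall in all; 0.25 to 0.47 kg. Origin at the centre of its underside, z up. Starts in one of the three places of the caddy's front row.
- tin: square plain steel tea tin, 60 x 60 mm, 125 mm tall, straight sides; 0.2 to 0.4 kg. Origin at the centre of its underside, z up, x and y square to its sides. Starts in one of the three places of the caddy's front row, square to the caddy within 4 degrees.
- pot: low round white ceramic jam pot, fixed lid with a small knob: body 58 mm across and 40 mm high with straight walls above a 5 mm bevelled foot (foot 48 mm across), knob (12 mm across) reaching up to 55 mm; 0.13 to 0.24 kg. Origin at the centre of its underside, z up. It stands in the back row of the caddy, about 66 mm behind the middle of the front row.
- caddy: fixed wooden jar caddy, 168 (x) by 284 mm (y) outside, -x side to the robot; origin at the centre of its underside. Floor 12 mm above the counter; walls 8 mm thick, front and back with tops 40 mm above the counter, the two hand-hole ends (y = +-138 mm) 76 mm. The three tall things start at x = -36, y = -80, 0, +80 mm (within 3 mm), the back row at about x = +30 mm.
- tray: fixed empty plywood side tray, 310 mm (x) by 160 mm (y), long side pointing roughly away from the robot; origin at the centre of its underside. Floor 8 mm above the counter, a rim 8 mm thick with its top 18 mm above the counter. It lies to the left or right of the caddy, the board on the other side.
- board: fixed wooden serving board with slices of toast on it, 18 mm thick. Its origin lies under the CENTRE OF THE ROUND RECESS, at the underside: recess 68 mm across, 6 mm deep (floor 12 mm above the counter). The board reaches 65 mm to -x and 80 mm to either side of that point; the toasts, up to 60 mm above the counter, lie on it from x = +80 mm onward, and the board's handle ends at x = +267 mm.
- egg_cup: white egg cup with a brown egg, 44 mm across, 63 mm tall; a bystander at one end of the caddy's back row, about 104 mm to the side of the middle. Origin at the centre of its underside. To be left alone.
- salt: small round dark wooden salt pot, 39 mm across, 46 mm tall; a bystander at the other end of the caddy's back row. Origin at the centre of its underside. To be left alone.
Mind the look-alikes: they are no part of the job. What is shaped like the jar but green or turquoise is not meant.

How it is judged:
By the outcome, as a careful person would: the job done as asked, in the order asked, and still so for the second after the job is handed in, with the robot touching nothing.
It also fails if it takes over 144 s, if anything falls off the work surface, if the arm or the gripper's body presses on something with over 40 N, if the wrist force passes 120 N, or if a joint passes its speed limit or range.

## Working session

There is one attempt and no reset: what is moved stays moved. The work goes in short steps, Python scripts to look and compute and a tool call to move; the robot and the scene stay as the last step left them, time stands still between calls to the robot, and variables do not carry over. Pictures are saved under pics/ and viewed, at most 14 in all, crops included, and the job is handed in when it is done.

Besides the shell and the picture viewer there is one more tool, called after ">>>" as a command line: name --argument value ..., lists and objects as JSON in quotes. jog_arm: Moves the arm, as the interface text tells. Its arguments: {"type":"object","properties":{"motion":{"type":"array","items":{"type":"object","properties":{"fingers":{"type":"number"},"translation":{"type":"array","items":{"type":"number"}},"dr":{"type":"array","items":{"type":"number"}}}}}},"required":["motion"]}

```bash
mkdir -p pics; cat > h.py <<'E'
import numpy as np,cv2
from scipy.spatial.transform import Rotation as R
from bench import env
def q2m(q): return R.from_quat([q[1],q[2],q[3],q[0]]).as_matrix()
def cam(s,st=None):
    if 'mount' in s:
        M=np.array(s['mount']);Rt=q2m(st['orientation'])
        return Rt@M[:3,:3], Rt@M[:3,3]+np.array(st['position'])
    o=np.array(s['orientation'])
    return (q2m(o) if o.size==4 else o.reshape(3,3)), np.array(s['eye'])
def ray(s,u,v,z,st=None):
    Rm,e=cam(s,st); d=Rm@np.array([(u-s['cx'])/s['fx'],-(v-s['cy'])/s['fy'],-1.])
    return e+d*(z-e[2])/d[2]
def proj(s,p,st=None):
    Rm,e=cam(s,st); c=Rm.T@(np.array(p)-e)
    return np.array([s['cx']+s['fx']*c[0]/-c[2], s['cy']-s['fy']*c[1]/-c[2]])
E
python3 - <<'E'
from h import *
st=env.observe(); print(st, env.pinch_z)
for n in ['scene','top','wrist']:
    s=env.snapshot(n); cv2.imwrite(f'pics/{n}0.png',s['frame'])
    print(n,{k:v for k,v in s.items() if k!='frame'})
    for q in ['jar','bottle','tin','pot','caddy','tray','board','egg_cup','salt']:
        print(q,[(round(d['conf'],2),np.round(d['box']).astype(int).tolist()) for d in env.spot_in(q,s)][:4])
E
```

```text
{'t': 0.0, 'joint_pos': array([ 1.2464986 ,  0.59212352,  0.04830418,  1.60984753, -0.03329942,
        0.94269844, -0.03370193]), 'joint_vel': array([ 0.00185832,  0.00098376,  0.00055843,  0.0015949 , -0.00041324,
       -0.00046691, -0.00072894]), 'joint_efforts': array([ 3.44883256e-04, -5.48687696e+01,  1.54683206e+00, -1.98125285e+01,
        9.41877253e-03,  8.85597488e-03,  2.31106782e-06]), 'position': array([ 0.16564157, -0.70490383,  0.20532852]), 'orientation': array([-1.11899009e-03,  9.93343996e-01,  1.15179923e-01, -1.95762901e-04]), 'wrist_force': array([-0.76481435, -0.51127865,  0.35844881]), 'ft_torque': array([ 0.01604513, -0.03954067, -0.0099333 ]), 'grasp_force': 0.0, 'finger_gap': 0.0852128367453149} 0.0187
scene {'fx': 396.8036234598297, 'fy': 396.8036234598297, 'cx': 280.6703585686307, 'cy': 206.58317250300624, 'eye': array([0.8451691 , 0.4647567 , 0.58434323]), 'orientation': array([0.34276298, 0.14615185, 0.383318  , 0.84511566]), 'shot': 1}
jar [(0.71, [212, 122, 233, 174]), (0.67, [247, 90, 275, 140]), (0.64, [204, 96, 227, 148]), (0.55, [194, 160, 226, 2
[... 893 characters left out ...]
 [(0.83, [243, 146, 261, 164]), (0.6, [252, 164, 276, 190]), (0.26, [280, 134, 304, 157])]
salt [(0.63, [322, 135, 341, 147]), (0.26, [381, 75, 446, 192])]
wrist {'fx': 335.3857780457841, 'fy': 335.3857780457841, 'cx': 272.8884611253911, 'cy': 205.1908516288633, 'mount': array([[-2.84972650e-04,  9.53647614e-01,  3.00925483e-01,
         7.74810306e-02],
       [ 9.99999542e-01,  5.46805150e-04, -7.85865344e-04,
        -9.55842943e-04],
       [-9.13986214e-04,  3.00925121e-01, -9.53647333e-01,
        -1.66754283e-01],
       [ 0.00000000e+00,  0.00000000e+00,  0.00000000e+00,
         1.00000000e+00]]), 'shot': 3}
jar []
bottle []
tin []
pot []
caddy []
tray []
board []
egg_cup []
salt []
```

View pics/scene0.png

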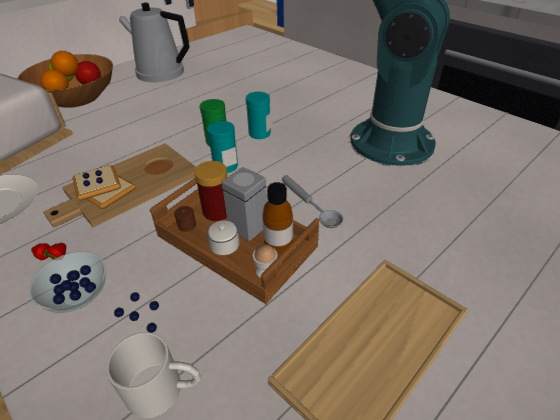

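View pics/top0.png

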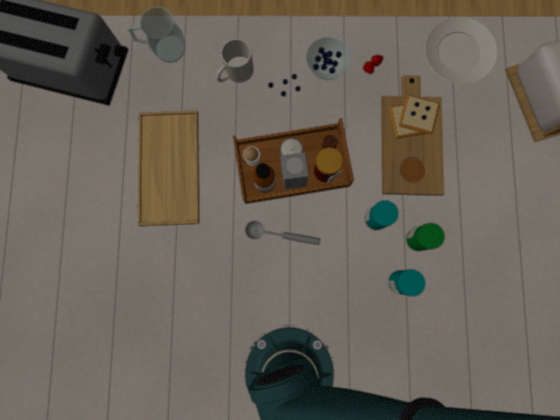

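Scene view: red jar with brass lid at (211,190) in the caddy, tin (244,205), bottle (278,215), pot (223,237). In the top view the caddy is at (293,161), the tray is on the left (+y) at (168,168) and the board recess is at (412,169). 
Look-alike candidates for the jar, top view: red/brass (329,163), teal (382,215), green (427,236), teal (407,282). I choose (329,163). For the pot, the only candidate is (291,147); the salt pot (331,141) and the egg cup (251,155) are not meant.

```bash
python3 - <<'E'
from h import *
s=env.snapshot('top')
f=s['frame']; c=f[110:240,130:450]; c=cv2.resize(c,(800,325),interpolation=cv2.INTER_CUBIC); c=cv2.convertScaleAbs(c,alpha=1.6,beta=10); cv2.imwrite('pics/crop1.png',c)
for n,z in [('tray',.018),('board',.018),('caddy',.04)]:
    o=env.outline_of(n,s)[0]; m=o['region'].astype('uint8')
    P=np.argwhere(m)[:,::-1]; W=np.array([ray(s,u,v,z)[:2] for u,v in P],dtype='float32')
    print(n,cv2.minAreaRect(W), W.mean(0))
for n,z in [('jar',.12),('bottle',.15),('egg_cup',.06),('pot',.05),('salt',.055)]:
    for o in env.spot_in(n,s)[:1]:
        b=o['box'];print(n,ray(s,(b[0]+b[2])/2,(b[1]+b[3])/2,z))
print('recess',ray(s,412,169,.012))
E
```

```text
tray ((0.5225170850753784, 0.3232976794242859), (0.31143465638160706, 0.16086536645889282), 2.7740068435668945) [0.5197545  0.32341933]
board ((0.6156424283981323, -0.32593703269958496), (0.1650230437517166, 0.3366750478744507), 88.44117736816406) [ 0.59411615 -0.32513452]
caddy ((0.5349798202514648, -0.007049664855003357), (0.18681609630584717, 0.29356294870376587), 9.521893501281738) [ 0.53280985 -0.00353564]
jar [ 0.32936731 -0.31693728  0.12      ]
bottle [0.46513934 0.06580557 0.15      ]
egg_cup [0.53814822 0.09661763 0.06      ]
pot [ 0.57295524 -0.00355366  0.05      ]
salt [ 0.57989276 -0.09763529  0.055     ]
recess [ 0.52111469 -0.3243912   0.012     ]
```

View pics/crop1.png

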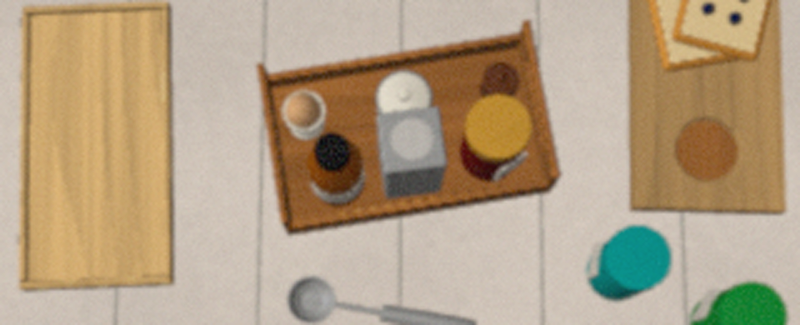

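>>> jog_arm --motion '[{"fingers": 1, "translation": [0, 0, -0.014], "dr": [0, 0, -0.185]}, {"fingers": 1, "translation": [0, 0, -0.014], "dr": [0, 0, -0.185]}, {"fingers": 1, "translation": [0, 0, -0.014], "dr": [0, 0, -0.185]}, {"fingers": 1, "translation": [0, 0, -0.014], "dr": [0, 0, -0.185]}, {"fingers": 1, "translation": [0, 0, -0.014], "dr": [0, 0, -0.185]}, {"fingers": 1, "translation": [0, 0, -0.014], "dr": [0, 0, -0.185]}, {"fingers": 1, "translation": [0, 0, -0.014], "dr": [0, 0, -0.185]}, {"fingers": 1, "translation": [0, 0, -0.014], "dr": [0, 0, -0.185]}]'

```text
t: 2.95
position: [0.1656, -0.7057, 0.3189]
orientation: [-0.0, 0.654, 0.757, -0.0]
wrist_force: [0.6, 0.2, 0.1]
finger_gap: 0.0851
grasp_force: 0.0
```

```bash
cat >> h.py <<'E'
def plan(p,yaw=None,st=None):
    st=st or env.observe(); Rt=q2m(st['orientation']); d=np.array(p)-st['position']
    y0=np.arctan2(Rt[1,0],Rt[0,0])
    down=Rt[:,2]
    out=dict(tool=np.round(Rt.T@d,4),yaw_deg=round(np.degrees(y0),2),tilt=np.round(Rt.T@np.cross(down,[0,0,-1.]),4))
    if yaw is not None: out['drz']=round(float(-((np.radians(yaw)-y0+np.pi)%(2*np.pi)-np.pi)),4)
    out['nrows']=round(float(np.linalg.norm(d)/.0625),1)
    print(np.round(st['position'],4).tolist(),out); return out
E
python3 - <<'E'
from h import *
print(env.observe()['joint_pos'].round(3)); plan([.53,.07,.31],99.5)
E
```

```text
[ 1.488  0.519 -0.332  1.479  0.177  1.174  1.274]
[0.1656, -0.7057, 0.3189] {'tool': array([0.7145, 0.4733, 0.0089]), 'yaw_deg': np.float64(98.36), 'tilt': array([-0.0003, -0.0001, -0.    ]), 'drz': -0.0199, 'nrows': 13.7}
```

>>> jog_arm --motion '[{"fingers": 1, "translation": [0.05, 0.033, 0], "dr": [0, 0, -0.01]}, {"fingers": 1, "translation": [0.05, 0.033, 0], "dr": [0, 0, -0.01]}, {"fingers": 1, "translation": [0.05, 0.033, 0], "dr": [0, 0, 0]}, {"fingers": 1, "translation": [0.05, 0.033, 0], "dr": [0, 0, 0]}, {"fingers": 1, "translation": [0.05, 0.033, 0], "dr": [0, 0, 0]}, {"fingers": 1, "translation": [0.05, 0.033, 0], "dr": [0, 0, 0]}, {"fingers": 1, "translation": [0.05, 0.033, 0], "dr": [0, 0, 0]}, {"fingers": 1, "translation": [0.05, 0.033, 0], "dr": [0, 0, 0]}]'

```text
t: 3.95
position: [0.365, -0.2679, 0.3189]
orientation: [0.001, 0.648, 0.761, -0.0]
wrist_force: [0.7, -0.3, 0.9]
finger_gap: 0.0854
grasp_force: 0.0
```

>>> jog_arm --motion '[{"fingers": 1, "translation": [0.05, 0.033, 0], "dr": [0, 0, 0]}, {"fingers": 1, "translation": [0.05, 0.033, 0], "dr": [0, 0, 0]}, {"fingers": 1, "translation": [0.05, 0.033, 0], "dr": [0, 0, 0]}, {"fingers": 1, "translation": [0.05, 0.033, 0], "dr": [0, 0, 0]}, {"fingers": 1, "translation": [0.05, 0.033, 0], "dr": [0, 0, 0]}, {"fingers": 1, "translation": [0.05, 0.033, 0], "dr": [0, 0, 0]}, {"fingers": 1, "translation": [0, 0, 0], "dr": [0, 0, 0]}, {"fingers": 1, "translation": [0, 0, 0], "dr": [0, 0, 0]}]'

```text
t: 4.95
position: [0.5117, 0.0577, 0.3183]
orientation: [-0.0, 0.648, 0.761, -0.001]
wrist_force: [-0.3, -0.7, -0.0]
finger_gap: 0.0858
grasp_force: 0.0
```

```bash
python3 - <<'E'
from h import *
st=env.observe(); s=env.snapshot('wrist'); cv2.imwrite('pics/w1.png',s['frame'])
print(st['joint_pos'].round(3)); plan([.53,.07,.31],99.5,st)
for n,z in [('jar',.12),('bottle',.15),('tin',.137),('egg_cup',.06),('pot',.05),('salt',.055)]:
    for o in env.outline_of(n,s)[:2]:
        b=o['box'];print(n,round(o['conf'],2),np.round(b),ray(s,(b[0]+b[2])/2,(b[1]+b[3])/2,z,st).round(4))
print(env.spot_in('caddy',s))
np.savez('w1.npz',frame=s['frame'],**{k:s[k] for k in ('fx','fy','cx','cy','mount')},position=st['position'],orientation=st['orientation'])
E
```

```text
[ 0.435  0.274 -0.781  1.924  0.224  1.032 -0.283]
[0.5117, 0.0577, 0.3183] {'tool': array([0.0092, 0.02  , 0.0082]), 'yaw_deg': np.float64(99.19), 'tilt': array([-0.0009,  0.0006,  0.    ]), 'drz': -0.0054, 'nrows': 0.4}
jar 0.95 [ 47. 312.  90. 337.] [ 0.2838 -0.1808  0.12  ]
jar 0.78 [159. 299. 194. 372.] [ 0.423  -0.1755  0.12  ]
bottle 0.91 [226. 129. 274. 184.] [0.4859 0.0766 0.15  ]
tin 0.57 [225. 181. 275. 255.] [0.4948 0.0071 0.137 ]
egg_cup 0.74 [290. 115. 328. 151.] [0.5507 0.1018 0.06  ]
pot 0.92 [284. 183. 326. 233.] [0.5655 0.0019 0.05  ]
salt 0.77 [292. 256. 320. 291.] [ 0.5847 -0.094   0.055 ]
salt 0.21 [283. 184. 325. 232.] [0.5635 0.0031 0.055 ]
[{'box': [209.1, 102.7, 352.5, 309.5], 'conf': 0.8}]
```

View pics/w1.png

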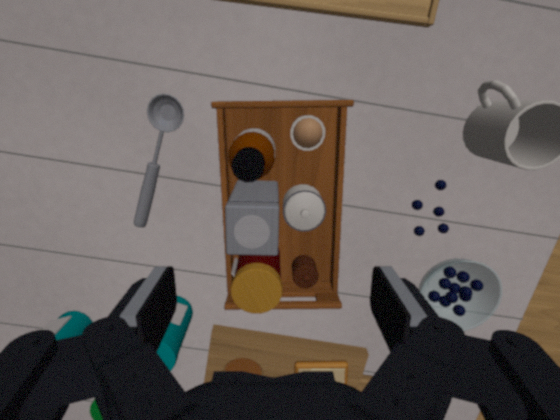

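Wrist view: caddy (213–353, 102–309) square to the image, bottle cap (248,164), tin lid (252,230), jar lid (256,288), pot (304,208), egg cup (308,132), salt (305,271). The pot and the red jar with its brass lid are the intended ones.

```bash
python3 - <<'E'
import cv2
f=cv2.imread('pics/w1.png')[92:322,195:370]
cv2.imwrite('pics/crop2.png',cv2.convertScaleAbs(cv2.resize(f,None,fx=2.6,fy=2.6,interpolation=cv2.INTER_CUBIC),alpha=1.4,beta=10))
E
```

```text
(no output)
```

View pics/crop2.png

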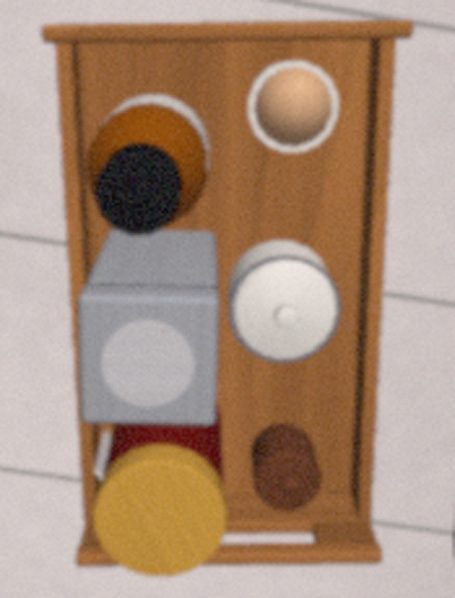

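```bash
cat > fit.py <<'E'
from h import *
from scipy.optimize import least_squares
d=np.load('w1.npz'); s={k:d[k] for k in ('fx','fy','cx','cy','mount')}; st=dict(position=d['position'],orientation=d['orientation'])
I=lambda p:np.array(p)/2.6+[195,92]
L=[(-.084,.142),(.084,.142),(-.084,-.142),(.084,-.142)]; px=I([(44,26),(411,22),(80,562),(380,558)])
def W(v,x,y): c,q=np.cos(v[2]),np.sin(v[2]); return v[0]+c*x-q*y, v[1]+q*x+c*y
r=least_squares(lambda v:np.concatenate([proj(s,[*W(v,x,y),.076],st)-p for (x,y),p in zip(L,px)]),[.53,0,.16])
v=r.x; print('caddy',v.round(4),np.degrees(v[2]).round(2),r.fun.round(1))
def loc(p): c,q=np.cos(v[2]),np.sin(v[2]); e=np.array(p[:2])-v[:2]; return np.round([c*e[0]+q*e[1],-q*e[0]+c*e[1]],4)
a=np.linspace(0,2*np.pi,90)
for n,rad,z,l,rt,b in [('jar',.032,.124,94,227,575),('cap',.017,.152,94,182,235),('pot',.029,.052,230,340,361)]:
    tl,tb=I([l,b]); tr,_=I([rt,b])
    def f(c):
        P=np.array([proj(s,[c[0]+rad*np.cos(t),c[1]+rad*np.sin(t),z],st) for t in a]); return [P[:,0].min()-tl,P[:,0].max()-tr,P[:,1].max()-tb]
    q=least_squares(f,[.5,0]); print(n,q.x.round(4),loc(q.x),q.fun.round(1))
C=[ray(s,*I(p),.137,st)[:2] for p in [(80,287),(217,291),(217,424),(80,420)]]
C=np.array(C); print('tin',C.mean(0).round(4),loc(C.mean(0)),np.degrees(np.arctan2(*(C[1]-C[0])[::-1])),np.degrees(np.arctan2(*(C[2]-C[3])[::-1])),np.linalg.norm(C[1]-C[0]),np.linalg.norm(C[2]-C[1]))
for n,x,y in [('jar',-.036,-.08),('tin',-.036,0),('bot',-.036,.08),('pot',.03,0)]: print(n,np.round(W(v,x,y),4))
print('nominal slots')
E
python3 fit.py
```

```text
caddy [ 0.5353 -0.0046  0.1733] 9.93 [-1.6 -1.   1.7 -1.5 -1.5  2.1  1.4  2.2]
jar [ 0.5159 -0.0906] [-0.0339 -0.0814] [-0.5  0.5  0. ]
cap [0.4853 0.0674] [-0.0369  0.0796] [-0.  0.  0.]
pot [ 0.5655 -0.0023] [ 0.0301 -0.0029] [-0.1  0.1  0. ]
tin [ 0.4989 -0.0058] [-0.0361  0.0051] 7.421547651387562 7.332906310034977 0.057250006276632036 0.06126960856852943
jar [ 0.5137 -0.0896]
tin [ 0.4999 -0.0108]
bot [0.4861 0.068 ]
pot [0.5649 0.0006]
nominal slots
```

```bash
python3 - <<'E'
from h import *
plan([.4853,.0674,.21],99.7)
E
```

```text
[0.5119, 0.0573, 0.3185] {'tool': array([ 0.0142, -0.0247,  0.1085]), 'yaw_deg': np.float64(99.08), 'tilt': array([-0.    ,  0.0004, -0.    ]), 'drz': -0.0108, 'nrows': 1.8}
```

>>> jog_arm --motion '[{"fingers": 1, "translation": [0.007, -0.012, 0.036], "dr": [0, 0, -0.01]}, {"fingers": 1, "translation": [0.007, -0.012, 0.036], "dr": [0, 0, 0]}, {"fingers": 1, "translation": [0, 0, 0.036], "dr": [0, 0, 0]}, {"fingers": 1, "translation": [0, 0, 0], "dr": [0, 0, 0]}, {"fingers": 1, "translation": [0, 0, 0], "dr": [0, 0, 0]}]'

```text
t: 5.98
position: [0.4872, 0.0683, 0.2116]
orientation: [0.001, 0.645, 0.764, 0.001]
wrist_force: [-0.6, 0.2, 0.4]
finger_gap: 0.0855
grasp_force: 0.0
```

```bash
cat >> h.py <<'E'
def topfit(s,st,name,z,rad,reg=None):
    """fit top circle/square centre by left/right cols and the outline's lowest row"""
    o=env.outline_of(name,s)[0]; return o
def look(name,png=None):
    st=env.observe(); s=env.snapshot('wrist')
    if png: cv2.imwrite(png,s['frame'])
    return st,s
E
python3 - <<'E'
from h import *
st,s=look('x','pics/w2.png'); plan([.4853,.0674,.116],99.7,st)
print(proj(s,[.4853,.0674,.152],st), s['cx'])
g=cv2.cvtColor(s['frame'],cv2.COLOR_BGR2GRAY)
f=s['frame'].astype(int); m=((g<40)).astype('uint8')
n,l,stt,c=cv2.connectedComponentsWithStats(m)
print([(stt[i].tolist(),c[i].round(1).tolist()) for i in range(1,n) if stt[i,4]>300])
for o in env.spot_in('bottle',s): print(o)
E
```

```text
[0.4872, 0.0683, 0.2116] {'tool': array([-0.0006, -0.0022,  0.0956]), 'yaw_deg': np.float64(99.72), 'tilt': array([ 0.0019, -0.0003,  0.    ]), 'drz': 0.0004, 'nrows': 1.5}
[269.34392935 214.38268057] 272.8884611253911
[([358, 127, 25, 217, 1165], [369.8, 231.4]), ([239, 185, 57, 50, 1937], [267.4, 208.9]), ([0, 267, 560, 153, 41691], [282.1, 372.9])]
{'box': [236.1, 153.0, 298.0, 236.8], 'conf': 0.76}
```

View pics/w2.png

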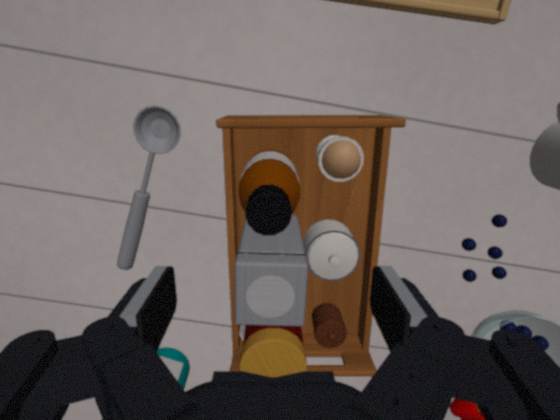

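Cap centre at (268,212), finger midline near column 273.5, so shift about -3 mm in tool y, then descend and grip the cap.

>>> jog_arm --motion '[{"fingers": 1, "translation": [0.001, -0.003, 0.045], "dr": [0, 0, 0]}, {"fingers": 0.7, "translation": [0, 0, 0.05], "dr": [0, 0, 0]}, {"fingers": 0.6, "translation": [0, 0, 0], "dr": [0, 0, 0]}, {"fingers": 0.5, "translation": [0, 0, 0], "dr": [0, 0, 0]}, {"fingers": 0, "translation": [0, 0, 0], "dr": [0, 0, 0]}, {"fingers": 0, "translation": [0, 0, 0], "dr": [0, 0, 0]}, {"fingers": 0, "translation": [0, 0, 0], "dr": [0, 0, 0]}, {"fingers": 0, "translation": [0, 0, 0], "dr": [0, 0, 0]}]'

```text
t: 7.08
position: [0.4847, 0.0691, 0.118]
orientation: [0.002, 0.645, 0.765, 0.002]
wrist_force: [-1.2, -0.6, 6.3]
finger_gap: 0.031
grasp_force: 59.0
```

```bash
python3 - <<'E'
from h import *
o=env.observe(); print(o['position'],o['orientation'],o['finger_gap'],o['grasp_force'],o['wrist_force'],o['ft_torque'])
E
```

```text
[0.48474424 0.06905531 0.11803336] [0.00169063 0.64458587 0.76452839 0.00159415] 0.031005324050001434 58.9730840921402 [-1.22960866 -0.62096431  6.2880461 ] [0.01100688 0.20877689 0.02969145]
```

>>> jog_arm --motion '[{"fingers": 0, "translation": [0, 0, -0.02], "dr": [0, 0, 0]}, {"fingers": 0, "translation": [0, 0, -0.04], "dr": [0, 0, 0]}, {"fingers": 0, "translation": [0, 0, -0.04], "dr": [0, 0, 0]}, {"fingers": 0, "translation": [0.03, -0.004, -0.01], "dr": [0, 0, 0]}, {"fingers": 0, "translation": [0.05, -0.004, 0], "dr": [0, 0, 0]}, {"fingers": 0, "translation": [0.05, -0.005, 0], "dr": [0, 0, 0]}, {"fingers": 0, "translation": [0.05, -0.005, 0], "dr": [0, 0, 0]}, {"fingers": 0, "translation": [0.05, -0.004, 0], "dr": [0, 0, 0]}]'

```text
t: 8.07
position: [0.4218, 0.2925, 0.2267]
orientation: [0.001, 0.645, 0.764, 0.001]
wrist_force: [0.7, 0.4, -3.4]
finger_gap: 0.0308
grasp_force: 60.5
```

>>> jog_arm --motion '[{"fingers": 0, "translation": [0, 0, 0], "dr": [0, 0, 0]}, {"fingers": 0, "translation": [0, 0, 0], "dr": [0, 0, 0]}]'

```text
t: 8.32
position: [0.4221, 0.2907, 0.2261]
orientation: [0.001, 0.644, 0.765, -0.0]
wrist_force: [-0.1, -0.9, -3.6]
finger_gap: 0.0311
grasp_force: 60.5
```

```bash
python3 - <<'E'
from h import *
o=plan([.4238,.2935,.114],99.7); st=env.observe(); print(st['finger_gap'],st['wrist_force'])
st,s=look('','pics/w3.png'); s=env.snapshot('scene'); cv2.imwrite('pics/s3.png',s['frame'])
E
```

```text
[0.4221, 0.2907, 0.2261] {'tool': array([0.0026, 0.0021, 0.1121]), 'yaw_deg': np.float64(99.79), 'tilt': array([0.0004, 0.0016, 0.    ]), 'drz': 0.0016, 'nrows': 1.8}
0.031084036182932356 [-0.1289726  -0.93040525 -3.64953127]
```

View pics/s3.png

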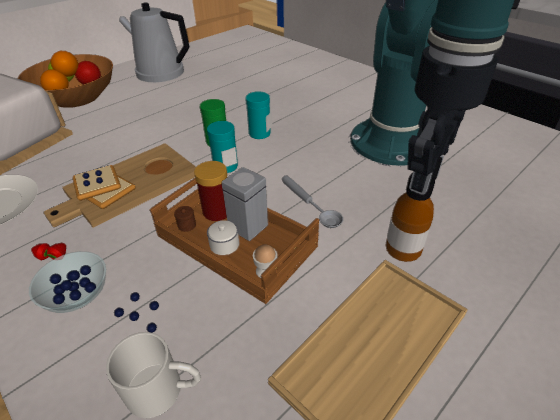

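Bottle held upright at (408,228). Lower onto the tray.

>>> jog_arm --motion '[{"fingers": 0, "translation": [0.002, 0.002, 0.04], "dr": [0, 0, 0]}, {"fingers": 0, "translation": [0, 0, 0.04], "dr": [0, 0, 0]}, {"fingers": 0, "translation": [0, 0, 0.02], "dr": [0, 0, 0]}, {"fingers": 0, "translation": [0, 0, 0.008], "dr": [0, 0, 0]}, {"fingers": 0, "translation": [0, 0, 0.002], "dr": [0, 0, 0]}, {"fingers": 0, "translation": [0, 0, 0.0], "dr": [0, 0, 0]}]'

```text
t: 9.18
position: [0.4247, 0.294, 0.1163]
orientation: [0.0, 0.645, 0.764, 0.001]
wrist_force: [-0.2, -0.2, -3.8]
finger_gap: 0.0307
grasp_force: 60.4
```

>>> jog_arm --motion '[{"fingers": 0, "translation": [0, 0, 0.0015], "dr": [0, 0, 0]}, {"fingers": 0, "translation": [0, 0, 0.001], "dr": [0, 0, 0]}, {"fingers": 0, "translation": [0, 0, 0], "dr": [0, 0, 0]}]'

```text
t: 9.55
position: [0.4244, 0.2946, 0.1141]
orientation: [0.0, 0.644, 0.765, 0.001]
wrist_force: [-1.1, -0.7, 6.0]
finger_gap: 0.0308
grasp_force: 61.4
```

>>> jog_arm --motion '[{"fingers": 0.45, "translation": [0, 0, 0], "dr": [0, 0, 0]}, {"fingers": 0.6, "translation": [0, 0, 0], "dr": [0, 0, 0]}, {"fingers": 0.8, "translation": [0, 0, 0], "dr": [0, 0, 0]}, {"fingers": 1, "translation": [0, 0, -0.04], "dr": [0, 0, 0]}, {"fingers": 1, "translation": [0, 0, -0.05], "dr": [0, 0, 0]}, {"fingers": 1, "translation": [0, 0, 0], "dr": [0, 0, 0]}]'

```text
t: 10.3
position: [0.426, 0.2962, 0.2064]
orientation: [0.001, 0.645, 0.764, 0.004]
wrist_force: [0.3, -0.4, 0.2]
finger_gap: 0.0858
grasp_force: 0.0
```

```bash
python3 - <<'E'
from h import *
plan([.4989,-.0048,.21],97.4); 
E
```

```text
[0.426, 0.2962, 0.2064] {'tool': array([-0.3089,  0.021 , -0.0045]), 'yaw_deg': np.float64(99.73), 'tilt': array([ 0.0072, -0.0037,  0.    ]), 'drz': 0.0406, 'nrows': 5.0}
```

>>> jog_arm --motion '[{"fingers": 1, "translation": [-0.052, 0.0035, 0], "dr": [0, 0, 0.02]}, {"fingers": 1, "translation": [-0.052, 0.0035, 0], "dr": [0, 0, 0.02]}, {"fingers": 1, "translation": [-0.052, 0.0035, 0], "dr": [0, 0, 0]}, {"fingers": 1, "translation": [-0.052, 0.0035, 0], "dr": [0, 0, 0]}, {"fingers": 1, "translation": [-0.05, 0.0035, 0], "dr": [0, 0, 0]}, {"fingers": 1, "translation": [-0.05, 0.0035, 0], "dr": [0, 0, 0]}, {"fingers": 1, "translation": [0, 0, 0], "dr": [0, 0, 0]}, {"fingers": 1, "translation": [0, 0, 0], "dr": [0, 0, 0]}]'

```text
t: 11.3
position: [0.4871, -0.008, 0.2023]
orientation: [-0.001, 0.66, 0.751, -0.0]
wrist_force: [-0.4, 0.8, 0.2]
finger_gap: 0.0857
grasp_force: 0.0
```

```bash
python3 - <<'E'
from h import *
st,s=look('','pics/w4.png'); plan([.4989,-.0048,.079],97.4,st)
a=np.radians(7.4)
for dx,dy in [(-.03,.03),(.03,.03),(.03,-.03),(-.03,-.03)]:
    print(proj(s,[.4989+np.cos(a)*dx-np.sin(a)*dy,-.0058+np.sin(a)*dx+np.cos(a)*dy,.137],st).round(1))
cv2.imwrite('pics/crop4.png',cv2.resize(s['frame'][120:340,180:400],None,fx=2.6,fy=2.6,interpolation=cv2.INTER_CUBIC))
E
```

```text
[0.4871, -0.008, 0.2023] {'tool': array([0.0015, 0.0122, 0.1233]), 'yaw_deg': np.float64(97.44), 'tilt': array([-0.0012, -0.0008, -0.    ]), 'drz': 0.0007, 'nrows': 2.0}
[246.7 169.8]
[332.2 169.8]
[327.9 248. ]
[248.6 247.9]
```

View pics/crop4.png

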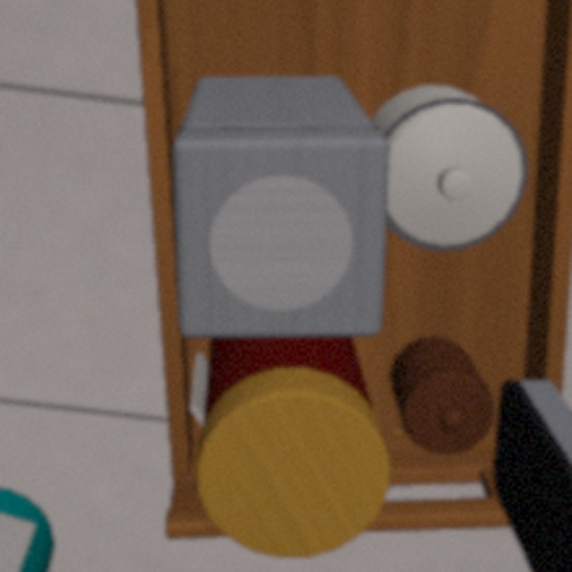

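Tin top spans (248–328, 172–248) and agrees with the projection; jar and pot stand undisturbed. Shift +11 mm in tool y and grip.

>>> jog_arm --motion '[{"fingers": 1, "translation": [0, 0.011, 0.02], "dr": [0, 0, 0]}, {"fingers": 1, "translation": [0, 0, 0.05], "dr": [0, 0, 0]}, {"fingers": 1, "translation": [0, 0, 0.04], "dr": [0, 0, 0]}, {"fingers": 0.85, "translation": [0, 0, 0.009], "dr": [0, 0, 0]}, {"fingers": 0.75, "translation": [0, 0, 0], "dr": [0, 0, 0]}, {"fingers": 0, "translation": [0, 0, 0], "dr": [0, 0, 0]}, {"fingers": 0, "translation": [0, 0, 0], "dr": [0, 0, 0]}, {"fingers": 0, "translation": [0, 0, 0], "dr": [0, 0, 0]}]'

```text
t: 12.35
position: [0.4994, -0.0066, 0.0851]
orientation: [0.001, 0.66, 0.752, 0.001]
wrist_force: [-1.2, 0.1, 5.6]
finger_gap: 0.059
grasp_force: 65.8
```

```bash
python3 - <<'E'
from h import *
st=env.observe(); print(st['position'],st['orientation'],st['joint_pos'].round(2))
p=st['position']; plan([.6236,.3032,p[2]-.004],97.4)
E
```

```text
[ 0.49944348 -0.00661795  0.08509688] [7.64371559e-04 6.59681368e-01 7.51544692e-01 6.95806479e-04] [ 0.35  0.56 -0.57  2.19  0.59  0.55 -0.54]
[0.4994, -0.0066, 0.0851] {'tool': array([0.2911, 0.1633, 0.0043]), 'yaw_deg': np.float64(97.45), 'tilt': array([ 0.0021,  0.0002, -0.    ]), 'drz': 0.0009, 'nrows': 5.3}
```

>>> jog_arm --motion '[{"fingers": 0, "translation": [0, 0, -0.02], "dr": [0, 0, 0]}, {"fingers": 0, "translation": [0, 0, -0.05], "dr": [0, 0, 0]}, {"fingers": 0, "translation": [0, 0, -0.04], "dr": [0, 0, 0]}, {"fingers": 0, "translation": [0.03, 0.017, 0], "dr": [0, 0, 0]}, {"fingers": 0, "translation": [0.05, 0.028, 0], "dr": [0, 0, 0]}, {"fingers": 0, "translation": [0.05, 0.028, 0], "dr": [0, 0, 0]}, {"fingers": 0, "translation": [0.05, 0.028, 0], "dr": [0, 0, 0]}, {"fingers": 0, "translation": [0.05, 0.028, 0], "dr": [0, 0, 0]}]'

```text
t: 13.35
position: [0.5971, 0.2386, 0.1935]
orientation: [0.0, 0.66, 0.751, -0.001]
wrist_force: [0.5, 0.3, -1.9]
finger_gap: 0.0589
grasp_force: 66.5
```

>>> jog_arm --motion '[{"fingers": 0, "translation": [0.04, 0.022, 0], "dr": [0, 0, 0]}, {"fingers": 0, "translation": [0.021, 0.012, 0], "dr": [0, 0, 0]}, {"fingers": 0, "translation": [0, 0, 0], "dr": [0, 0, 0]}, {"fingers": 0, "translation": [0, 0, 0], "dr": [0, 0, 0]}]'

```text
t: 13.85
position: [0.6221, 0.3007, 0.1931]
orientation: [0.0, 0.66, 0.751, -0.002]
wrist_force: [-0.2, 0.0, -3.6]
finger_gap: 0.0592
grasp_force: 66.6
```

```bash
python3 - <<'E'
from h import *
plan([.6236,.3032,.0811],97.4); print(env.observe()['wrist_force'])
E
```

```text
[0.6221, 0.3007, 0.1931] {'tool': array([0.0025, 0.0021, 0.112 ]), 'yaw_deg': np.float64(97.39), 'tilt': array([-0.002 ,  0.0024,  0.    ]), 'drz': -0.0001, 'nrows': 1.8}
[-0.16701521  0.04799357 -3.63713473]
```

>>> jog_arm --motion '[{"fingers": 0, "translation": [0.002, 0.002, 0.04], "dr": [0, 0, 0]}, {"fingers": 0, "translation": [0, 0, 0.04], "dr": [0, 0, 0]}, {"fingers": 0, "translation": [0, 0, 0.02], "dr": [0, 0, 0]}, {"fingers": 0, "translation": [0, 0, 0.007], "dr": [0, 0, 0]}, {"fingers": 0, "translation": [0, 0, 0.002], "dr": [0, 0, 0]}, {"fingers": 0, "translation": [0, 0, 0.001], "dr": [0, 0, 0]}, {"fingers": 0, "translation": [0, 0, 0.001], "dr": [0, 0, 0]}, {"fingers": 0, "translation": [0, 0, 0], "dr": [0, 0, 0]}]'

```text
t: 14.85
position: [0.6246, 0.3053, 0.0836]
orientation: [0.0, 0.66, 0.752, 0.0]
wrist_force: [-0.3, -0.4, -3.1]
finger_gap: 0.0587
grasp_force: 66.4
```

>>> jog_arm --motion '[{"fingers": 0, "translation": [0, 0, 0.0015], "dr": [0, 0, 0]}, {"fingers": 0, "translation": [0, 0, 0.001], "dr": [0, 0, 0]}, {"fingers": 0, "translation": [0, 0, 0], "dr": [0, 0, 0]}]'

```text
t: 15.22
position: [0.6244, 0.3053, 0.0813]
orientation: [0.0, 0.66, 0.752, 0.0]
wrist_force: [-2.2, -0.3, 3.3]
finger_gap: 0.0591
grasp_force: 67.1
```

>>> jog_arm --motion '[{"fingers": 0.8, "translation": [0, 0, 0], "dr": [0, 0, 0]}, {"fingers": 0.9, "translation": [0, 0, 0], "dr": [0, 0, 0]}, {"fingers": 1, "translation": [0, 0, -0.02], "dr": [0, 0, 0]}, {"fingers": 1, "translation": [0, 0, -0.05], "dr": [0, 0, 0]}, {"fingers": 1, "translation": [0, 0, -0.05], "dr": [0, 0, 0]}, {"fingers": 1, "translation": [0, 0, 0], "dr": [0, 0, 0]}]'

```text
t: 15.98
position: [0.6272, 0.3083, 0.2075]
orientation: [0.001, 0.66, 0.752, 0.006]
wrist_force: [0.3, -0.5, -0.5]
finger_gap: 0.0854
grasp_force: 0.0
```

```bash
python3 - <<'E'
from h import *
plan([.515,-.090,.20],99.7)
E
```

```text
[0.6272, 0.3083, 0.2075] {'tool': array([-0.3805, -0.163 ,  0.0038]), 'yaw_deg': np.float64(97.46), 'tilt': array([ 0.0105, -0.0052, -0.    ]), 'drz': -0.0391, 'nrows': 6.6}
```

>>> jog_arm --motion '[{"fingers": 1, "translation": [-0.0476, -0.0204, 0], "dr": [0, 0, 0]}, {"fingers": 1, "translation": [-0.0476, -0.0204, 0], "dr": [0, 0, 0]}, {"fingers": 1, "translation": [-0.0476, -0.0204, 0], "dr": [0, 0, 0]}, {"fingers": 1, "translation": [-0.0476, -0.0204, 0], "dr": [0, 0, 0]}, {"fingers": 1, "translation": [-0.0476, -0.0204, 0], "dr": [0, 0, 0]}, {"fingers": 1, "translation": [-0.0476, -0.0204, 0], "dr": [0, 0, 0]}, {"fingers": 1, "translation": [-0.0476, -0.0204, 0], "dr": [0, 0, 0]}, {"fingers": 1, "translation": [-0.0476, -0.0204, 0], "dr": [0, 0, -0.04]}]'

```text
t: 16.98
position: [0.5111, -0.0952, 0.2008]
orientation: [0.0, 0.644, 0.765, -0.0]
wrist_force: [0.6, 0.1, 0.3]
finger_gap: 0.0853
grasp_force: 0.0
```

>>> jog_arm --motion '[{"fingers": 1, "translation": [0, 0, 0], "dr": [0, 0, 0]}, {"fingers": 1, "translation": [0, 0, 0], "dr": [0, 0, 0]}]'

```text
t: 17.23
position: [0.512, -0.0932, 0.2007]
orientation: [0.0, 0.645, 0.765, 0.0]
wrist_force: [0.8, 0.0, 0.6]
finger_gap: 0.0852
grasp_force: 0.0
```

```bash
cat > circ.py <<'E'
from h import *
from scipy.optimize import least_squares
def circ(s,st,rad,z,l,r,b,p0):
    a=np.linspace(0,2*np.pi,180)
    def f(c):
        P=np.array([proj(s,[c[0]+rad*np.cos(t),c[1]+rad*np.sin(t),z],st) for t in a]); return [P[:,0].min()-l,P[:,0].max()-r,P[:,1].max()-b]
    q=least_squares(f,p0); return q.x,q.fun.round(1)
E
python3 - <<'E'
from circ import *
st,s=look('','pics/w5.png'); 
h=cv2.cvtColor(cv2.GaussianBlur(s['frame'],(5,5),0),cv2.COLOR_BGR2HSV)
m=cv2.inRange(h,(18,130,90),(32,255,255)); n,l,t,c=cv2.connectedComponentsWithStats(m)
i=1+np.argmax(t[1:,4]); x,y,w,hh,_=t[i]; print(x,y,w,hh)
for z in (.124,):
    q,fu=circ(s,st,.032,z,x-.5,x+w-.5,y+hh-.5,[.515,-.09]); print(q,fu); plan([*q,.092],99.7,st)
# pot
cv2.imwrite('pics/crop5.png',cv2.resize(s['frame'][60:330,150:450],None,fx=2,fy=2,interpolation=cv2.INTER_CUBIC))
E
```

```text
236 162 82 81
[ 0.51484471 -0.09074569] [-1.1  1.1  0.1]
[0.512, -0.0932, 0.2007] {'tool': array([0.0019, 0.0032, 0.1087]), 'yaw_deg': np.float64(99.73), 'tilt': array([ 0.0007, -0.0004, -0.    ]), 'drz': 0.0004, 'nrows': 1.7}
```

View pics/crop5.png

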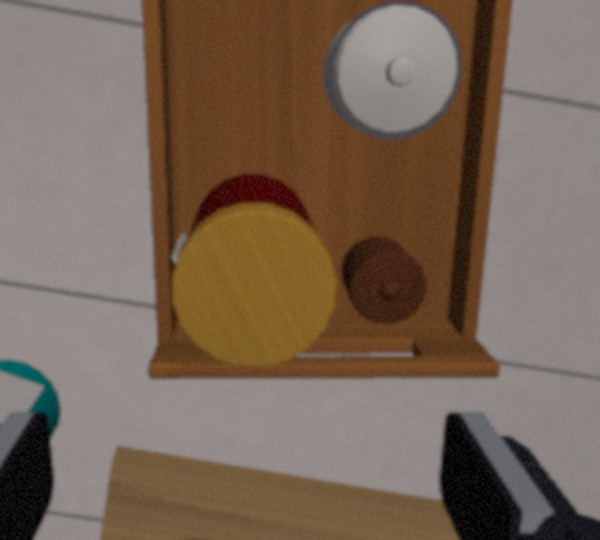

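Brass-lidded red jar at crop (254,285), pot at (395,70), all upright.

>>> jog_arm --motion '[{"fingers": 1, "translation": [0.002, 0.003, 0.02], "dr": [0, 0, 0]}, {"fingers": 1, "translation": [0, 0, 0.05], "dr": [0, 0, 0]}, {"fingers": 1, "translation": [0, 0, 0.03], "dr": [0, 0, 0]}, {"fingers": 0.88, "translation": [0, 0, 0.01], "dr": [0, 0, 0]}, {"fingers": 0.8, "translation": [0, 0, 0], "dr": [0, 0, 0]}, {"fingers": 0, "translation": [0, 0, 0], "dr": [0, 0, 0]}, {"fingers": 0, "translation": [0, 0, 0], "dr": [0, 0, 0]}, {"fingers": 0, "translation": [0, 0, 0], "dr": [0, 0, 0]}]'

```text
t: 18.27
position: [0.515, -0.0906, 0.0917]
orientation: [0.001, 0.644, 0.765, 0.001]
wrist_force: [-2.0, 1.2, 6.0]
finger_gap: 0.0597
grasp_force: 64.5
```

```bash
python3 - <<'E'
from h import *
st=env.observe(); print(st['position'],st['wrist_force'],st['finger_gap'],st['grasp_force'])
p=st['position']; plan([.5213,.348,p[2]-.004],99.7)
E
```

```text
[ 0.51504308 -0.09063234  0.09167196] [-1.97747491  1.16636366  5.95446309] 0.059706519685669625 64.50694441795349
[0.515, -0.0906, 0.0917] {'tool': array([0.4312, 0.0805, 0.004 ]), 'yaw_deg': np.float64(99.76), 'tilt': array([ 0.0017,  0.0003, -0.    ]), 'drz': 0.001, 'nrows': 7.0}
```

>>> jog_arm --motion '[{"fingers": 0, "translation": [0, 0, -0.02], "dr": [0, 0, 0]}, {"fingers": 0, "translation": [0, 0, -0.05], "dr": [0, 0, 0]}, {"fingers": 0, "translation": [0, 0, -0.05], "dr": [0, 0, 0]}, {"fingers": 0, "translation": [0.03, 0.006, 0], "dr": [0, 0, 0]}, {"fingers": 0, "translation": [0.05, 0.0093, 0], "dr": [0, 0, 0]}, {"fingers": 0, "translation": [0.05, 0.0093, 0], "dr": [0, 0, 0]}, {"fingers": 0, "translation": [0.05, 0.0093, 0], "dr": [0, 0, 0]}, {"fingers": 0, "translation": [0.05, 0.0093, 0], "dr": [0, 0, 0]}]'

```text
t: 19.27
position: [0.5177, 0.1433, 0.21]
orientation: [0.0, 0.645, 0.764, -0.0]
wrist_force: [1.3, 0.3, -5.1]
finger_gap: 0.0595
grasp_force: 66.8
```

>>> jog_arm --motion '[{"fingers": 0, "translation": [0.05, 0.0093, 0], "dr": [0, 0, 0]}, {"fingers": 0, "translation": [0.05, 0.0093, 0], "dr": [0, 0, 0]}, {"fingers": 0, "translation": [0.05, 0.0093, 0], "dr": [0, 0, 0]}, {"fingers": 0, "translation": [0.03, 0.006, 0], "dr": [0, 0, 0]}, {"fingers": 0, "translation": [0.02, 0.004, 0], "dr": [0, 0, 0]}, {"fingers": 0, "translation": [0, 0, 0], "dr": [0, 0, 0]}, {"fingers": 0, "translation": [0, 0, 0], "dr": [0, 0, 0]}]'

```text
t: 20.15
position: [0.522, 0.3435, 0.2098]
orientation: [0.001, 0.645, 0.764, -0.001]
wrist_force: [0.4, -0.2, -3.6]
finger_gap: 0.0592
grasp_force: 67.1
```

```bash
python3 - <<'E'
from h import *
plan([.5213,.348,.0877],99.7); print(env.observe()['wrist_force'])
E
```

```text
[0.522, 0.3435, 0.2098] {'tool': array([0.0049, 0.0002, 0.1221]), 'yaw_deg': np.float64(99.62), 'tilt': array([-0.0012,  0.0032, -0.    ]), 'drz': -0.0013, 'nrows': 2.0}
[ 0.41744358 -0.23309839 -3.64143551]
```

>>> jog_arm --motion '[{"fingers": 0, "translation": [0.005, 0, 0.04], "dr": [0, 0, 0]}, {"fingers": 0, "translation": [0, 0, 0.05], "dr": [0, 0, 0]}, {"fingers": 0, "translation": [0, 0, 0.02], "dr": [0, 0, 0]}, {"fingers": 0, "translation": [0, 0, 0.007], "dr": [0, 0, 0]}, {"fingers": 0, "translation": [0, 0, 0.0025], "dr": [0, 0, 0]}, {"fingers": 0, "translation": [0, 0, 0.001], "dr": [0, 0, 0]}, {"fingers": 0, "translation": [0, 0, 0.001], "dr": [0, 0, 0]}, {"fingers": 0, "translation": [0, 0, 0], "dr": [0, 0, 0]}]'

```text
t: 21.15
position: [0.5211, 0.3515, 0.0896]
orientation: [0.0, 0.645, 0.765, 0.0]
wrist_force: [-0.4, -0.7, -5.2]
finger_gap: 0.0592
grasp_force: 67.2
```

>>> jog_arm --motion '[{"fingers": 0, "translation": [0, 0, 0.0015], "dr": [0, 0, 0]}, {"fingers": 0, "translation": [0, 0, 0.001], "dr": [0, 0, 0]}, {"fingers": 0, "translation": [0, 0, 0], "dr": [0, 0, 0]}]'

```text
t: 21.52
position: [0.5209, 0.3521, 0.0878]
orientation: [0.0, 0.644, 0.765, 0.001]
wrist_force: [-1.7, -1.2, 5.5]
finger_gap: 0.0593
grasp_force: 69.4
```

>>> jog_arm --motion '[{"fingers": 0.85, "translation": [0, 0, 0], "dr": [0, 0, 0]}, {"fingers": 0.9, "translation": [0, 0, 0], "dr": [0, 0, 0]}, {"fingers": 0.95, "translation": [0, 0, -0.02], "dr": [0, 0, 0]}, {"fingers": 1, "translation": [0, 0, -0.05], "dr": [0, 0, 0]}, {"fingers": 1, "translation": [0, 0, -0.06], "dr": [0, 0, 0]}, {"fingers": 1, "translation": [0, 0, 0], "dr": [0, 0, 0]}]'

```text
t: 22.28
position: [0.5234, 0.3552, 0.2235]
orientation: [0.001, 0.644, 0.765, 0.006]
wrist_force: [0.0, -0.1, 0.2]
finger_gap: 0.0855
grasp_force: 0.0
```

```bash
python3 - <<'E'
from h import *
plan([.5655,-.0023,.20],9.9)
st,s=look('','pics/w6.png'); s=env.snapshot('scene'); cv2.imwrite('pics/s6.png',s['frame'])
E
```

```text
[0.5234, 0.3552, 0.2235] {'tool': array([-0.3596, -0.0193,  0.021 ]), 'yaw_deg': np.float64(99.75), 'tilt': array([ 0.0109, -0.0064,  0.    ]), 'drz': 1.5682, 'nrows': 5.8}
```

View pics/s6.png

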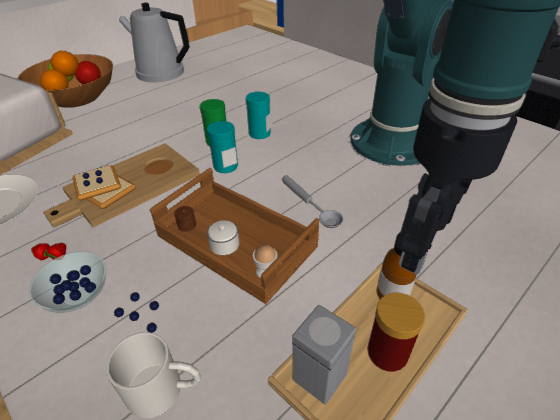

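All three stand upright on the tray: tin (325,350), jar (393,330), bottle (400,280). Next is the pot at (223,237).

>>> jog_arm --motion '[{"fingers": 1, "translation": [-0.052, -0.003, 0], "dr": [0, 0, 0]}, {"fingers": 1, "translation": [-0.052, -0.003, 0], "dr": [0, 0, 0]}, {"fingers": 1, "translation": [-0.052, -0.003, 0], "dr": [0, 0, 0]}, {"fingers": 1, "translation": [-0.051, -0.003, 0], "dr": [0, 0, 0]}, {"fingers": 1, "translation": [-0.051, -0.003, 0], "dr": [0, 0, 0]}, {"fingers": 1, "translation": [-0.051, -0.002, 0], "dr": [0, 0, 0]}, {"fingers": 1, "translation": [-0.051, -0.002, 0.01], "dr": [0, 0, 0]}, {"fingers": 1, "translation": [0, 0, 0.01], "dr": [0, 0, 0.174]}]'

```text
t: 23.38
position: [0.562, -0.0142, 0.194]
orientation: [-0.001, 0.714, 0.7, -0.003]
wrist_force: [-0.6, 1.1, -0.3]
finger_gap: 0.0856
grasp_force: 0.0
```

>>> jog_arm --motion '[{"fingers": 1, "translation": [0, 0, 0], "dr": [0, 0, 0.174]}, {"fingers": 1, "translation": [0, 0, 0], "dr": [0, 0, 0.174]}, {"fingers": 1, "translation": [0, 0, 0], "dr": [0, 0, 0.174]}, {"fingers": 1, "translation": [0, 0, 0], "dr": [0, 0, 0.174]}, {"fingers": 1, "translation": [0, 0, 0], "dr": [0, 0, 0.174]}, {"fingers": 1, "translation": [0, 0, 0], "dr": [0, 0, 0.174]}, {"fingers": 1, "translation": [0, 0, 0], "dr": [0, 0, 0.174]}, {"fingers": 1, "translation": [0, 0, 0], "dr": [0, 0, 0.174]}]'

```text
t: 24.38
position: [0.5616, -0.007, 0.1951]
orientation: [-0.0, 0.996, 0.084, -0.002]
wrist_force: [-0.3, -0.3, 0.3]
finger_gap: 0.0855
grasp_force: 0.0
```

>>> jog_arm --motion '[{"fingers": 1, "translation": [0, 0, 0], "dr": [0, 0, 0]}, {"fingers": 1, "translation": [0, 0, 0], "dr": [0, 0, 0]}]'

```text
t: 24.62
position: [0.5624, -0.0068, 0.1958]
orientation: [-0.0, 0.996, 0.089, -0.001]
wrist_force: [0.3, 0.9, 0.6]
finger_gap: 0.0853
grasp_force: 0.0
```

```bash
python3 - <<'E'
from circ import *
st,s=look('','pics/w7.png'); plan([.5655,-.0023,.018],9.9,st); print(st['joint_pos'].round(2))
o=env.outline_of('pot',s)[0]; m=o['region'].astype('uint8'); ys,xs=np.nonzero(m); print(o['conf'],o['box'])
l,t,r,b=o['box']
q,fu=circ(s,st,.029,.052,l,r,b,[.5655,-.002]); print(q,fu); plan([*q,.018],9.9,st)
cv2.circle(s['frame'],tuple(int(v) for v in proj(s,[*q,.052],st)),2,(0,0,255),-1)
cv2.imwrite('pics/w7.png',s['frame'])
E
```

```text
[0.5624, -0.0068, 0.1958] {'tool': array([ 0.0042, -0.0038,  0.1778]), 'yaw_deg': np.float64(10.16), 'tilt': array([-0.0002,  0.0016,  0.    ]), 'drz': 0.0046, 'nrows': 2.8}
[ 0.19  0.42 -0.34  1.98  0.19  0.78 -1.66]
0.97 [237.1, 143.7, 298.7, 212.2]
[ 0.56239761 -0.00117866] [ 0.3 -0.3 -0. ]
[0.5624, -0.0068, 0.1958] {'tool': array([ 0.0013, -0.0055,  0.1778]), 'yaw_deg': np.float64(10.16), 'tilt': array([-0.0002,  0.0016,  0.    ]), 'drz': 0.0046, 'nrows': 2.8}
```

View pics/w7.png

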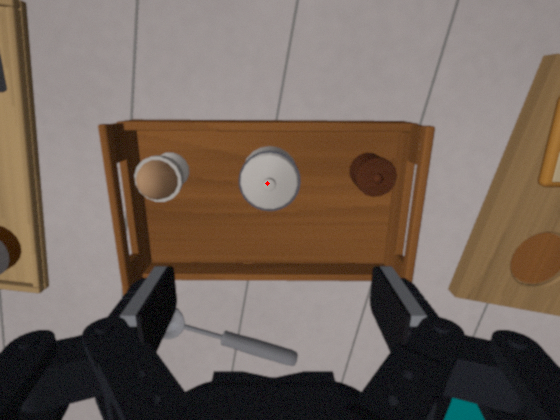

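Pot lid centred at (270,181), finger midline at 273.5; egg cup (160,178) and salt (374,174) are clear of the fingers. Descend.

>>> jog_arm --motion '[{"fingers": 1, "translation": [0.003, -0.004, 0.03], "dr": [0, 0, 0]}, {"fingers": 1, "translation": [0, 0, 0.05], "dr": [0, 0, 0]}, {"fingers": 1, "translation": [0, 0, 0.05], "dr": [0, 0, 0]}, {"fingers": 1, "translation": [0, 0, 0.03], "dr": [0, 0, 0]}, {"fingers": 1, "translation": [0, 0, 0.014], "dr": [0, 0, 0]}, {"fingers": 1, "translation": [0, 0, 0.0], "dr": [0, 0, 0]}]'

```text
t: 25.48
position: [0.565, -0.0023, 0.022]
orientation: [-0.0, 0.996, 0.088, -0.001]
wrist_force: [0.5, -0.1, 0.2]
finger_gap: 0.0853
grasp_force: 0.0
```

>>> jog_arm --motion '[{"fingers": 0.8, "translation": [0, 0, 0.002], "dr": [0, 0, 0]}, {"fingers": 0.72, "translation": [0, 0, 0], "dr": [0, 0, 0]}, {"fingers": 0, "translation": [0, 0, 0], "dr": [0, 0, 0]}, {"fingers": 0, "translation": [0, 0, 0], "dr": [0, 0, 0]}, {"fingers": 0, "translation": [0, 0, 0], "dr": [0, 0, 0]}]'

```text
t: 26.1
position: [0.5661, -0.0024, 0.0226]
orientation: [0.0, 0.996, 0.087, 0.001]
wrist_force: [-2.7, -1.1, 9.6]
finger_gap: 0.0521
grasp_force: 60.5
```

```bash
python3 - <<'E'
from h import *
st=env.observe(); plan([.5211,-.3244,st['position'][2]],9.9)
E
```

```text
[0.5661, -0.0024, 0.0226] {'tool': array([-1.003e-01,  3.093e-01,  1.000e-04]), 'yaw_deg': np.float64(10.02), 'tilt': array([ 0.001, -0.002,  0.   ]), 'drz': 0.002, 'nrows': 5.2}
```

>>> jog_arm --motion '[{"fingers": 0, "translation": [0, 0, -0.01], "dr": [0, 0, 0]}, {"fingers": 0, "translation": [0, 0, -0.02], "dr": [0, 0, 0]}, {"fingers": 0, "translation": [0, 0, -0.04], "dr": [0, 0, 0]}, {"fingers": 0, "translation": [0, 0, -0.05], "dr": [0, 0, 0]}, {"fingers": 0, "translation": [0, 0, 0], "dr": [0, 0, 0]}]'

```text
t: 26.72
position: [0.5685, -0.002, 0.1447]
orientation: [0.0, 0.996, 0.087, 0.005]
wrist_force: [0.4, 0.4, -2.2]
finger_gap: 0.0518
grasp_force: 63.0
```

```bash
python3 - <<'E'
from h import *
st,s=look('','pics/w8.png'); plan([.5211,-.3244,.14],9.9,st); print(st['finger_gap'])
t=env.snapshot('scene'); 
a=cv2.resize(t['frame'][130:300,120:330],None,fx=1.9,fy=1.9,interpolation=cv2.INTER_CUBIC)
b=cv2.resize(s['frame'],(400,300)); c=np.zeros((max(a.shape[0],300),800,3),'uint8'); c[:a.shape[0],:a.shape[1]]=a; c[:300,400:]=b
cv2.imwrite('pics/c8.png',c)
E
```

```text
[0.5685, -0.002, 0.1447] {'tool': array([-0.1027,  0.3093,  0.0041]), 'yaw_deg': np.float64(10.0), 'tilt': array([ 0.0011, -0.009 , -0.    ]), 'drz': 0.0017, 'nrows': 5.2}
0.05176159684741333
```

View pics/c8.png

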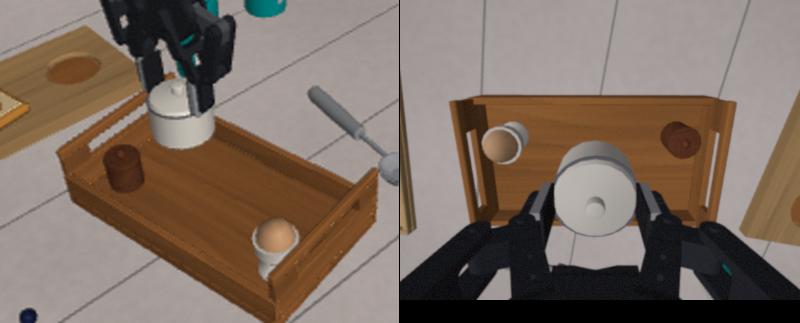

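```bash
python3 - <<'E'
from circ import *
st=env.observe(); s=env.snapshot('wrist')
o=env.outline_of('pot',s)[0]; print(o['conf'],o['box'])
l,t,r,b=o['box']; z=st['position'][2]+.0294
q,fu=circ(s,st,.029,z,l,r,b,st['position'][:2]); print(q,fu)
print('pot in tool',q2m(st['orientation']).T@(np.array([*q,z])-st['position']))
m=s['frame'][:,:,:]; row=int(proj(s,[*q,z],st)[1]); print(proj(s,[*q,z],st),proj(s,[*(st['position'][:2]),z],st))
# recess
T=env.snapshot('top'); 
for sh,ss in (('wrist',None),):
    pass
h=cv2.cvtColor(cv2.GaussianBlur(T['frame'],(3,3),0),cv2.COLOR_BGR2HSV); print(h[169,412],h[185,412],h[169,395])
g=T['frame'][145:200,380:446].astype(int); mk=((h[145:200,380:446,2]<h[185,412,2]-15)).astype('uint8')
n,lb,tt,c=cv2.connectedComponentsWithStats(mk); i=1+np.argmax(tt[1:,4]); print(tt[i],c[i]+[380,145],ray(T,*(c[i]+[380,145]),.0125))
E
```

```text
0.6 [214.1, 195.0, 331.7, 331.4]
[ 0.56307151 -0.0020172 ] [-4.1  4.1  0.6]
pot in tool [-0.00172945 -0.00086263 -0.02940118]
[272.91617906 279.20236623] [274.81485494 275.83637269]
[ 90 113  63] [ 89 116  64] [ 90 113  63]Traceback (most recent call last):
  File "<stdin>", line 14, in <module>
    return _wrapfunc(a, 'argmax', axis=axis, out=out, **kwds)
    return bound(*args, **kwds)
ValueError: attempt to get argmax of an empty sequence
```

>>> jog_arm --motion '[{"fingers": 0, "translation": [-0.014, 0.038, 0], "dr": [0, 0, 0]}, {"fingers": 0, "translation": [-0.014, 0.038, 0], "dr": [0, 0, 0]}, {"fingers": 0, "translation": [-0.014, 0.038, 0], "dr": [0, 0, 0]}, {"fingers": 0, "translation": [-0.014, 0.038, 0], "dr": [0, 0, 0]}, {"fingers": 0, "translation": [-0.014, 0.038, 0], "dr": [0, 0, 0]}, {"fingers": 0, "translation": [0, 0, 0], "dr": [0, 0, 0]}, {"fingers": 0, "translation": [0, 0, 0], "dr": [0, 0, 0]}]'

```text
t: 27.85
position: [0.5287, -0.2008, 0.1394]
orientation: [-0.001, 0.996, 0.087, -0.001]
wrist_force: [0.4, 0.0, -2.5]
finger_gap: 0.0515
grasp_force: 62.9
```

```bash
python3 - <<'E'
from circ import *
st,s=look(''); np.savez('w9.npz',frame=s['frame'],**{k:s[k] for k in ('fx','fy','cx','cy','mount')},position=st['position'],orientation=st['orientation'])
u,v=proj(s,[.5211,-.3244,.018],st); print(u,v)
f=s['frame'].copy()
for t in np.linspace(0,2*np.pi,24,endpoint=False):
    p=proj(s,[.5211+.034*np.cos(t),-.3244+.034*np.sin(t),.018],st); cv2.circle(f,tuple(int(round(k)) for k in p),1,(0,255,0),-1)
x0=int(np.clip(u-100,0,360)); y0=int(np.clip(v-75,0,270)); print(x0,y0)
cv2.imwrite('pics/c9.png',cv2.resize(f[y0:y0+150,x0:x0+200],None,fx=4,fy=4,interpolation=cv2.INTER_CUBIC))
plan([.5211,-.3244,.05],9.9,st)
E
```

```text
405.61132655022504 221.18291294847
305 146
[0.5287, -0.2008, 0.1394] {'tool': array([-0.0289,  0.1206,  0.0892]), 'yaw_deg': np.float64(10.02), 'tilt': array([-0.0018,  0.0016,  0.    ]), 'drz': 0.0021, 'nrows': 2.4}
```

View pics/c9.png

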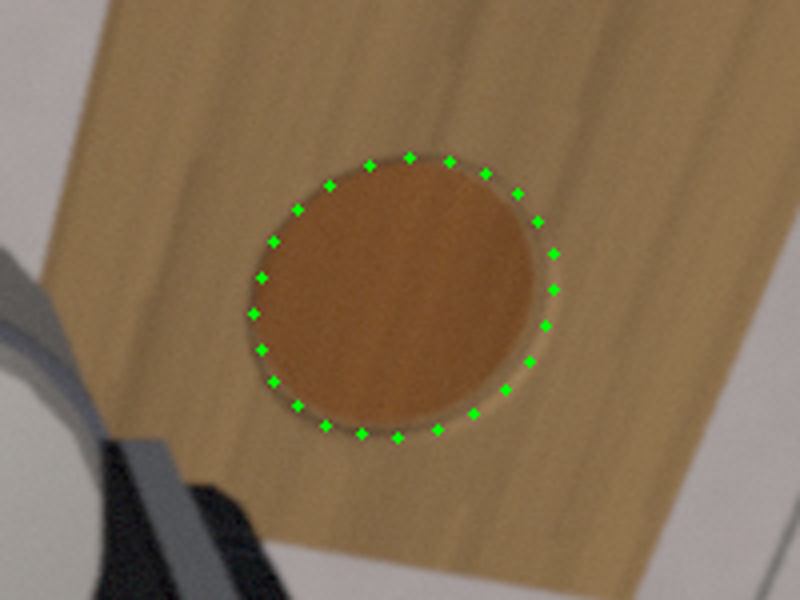

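The recess projection matches the picture (crop centre about (400,298)). Move over and lower.

>>> jog_arm --motion '[{"fingers": 0, "translation": [-0.0095, 0.04, 0], "dr": [0, 0, 0]}, {"fingers": 0, "translation": [-0.0095, 0.04, 0], "dr": [0, 0, 0]}, {"fingers": 0, "translation": [-0.0095, 0.041, 0], "dr": [0, 0, 0]}, {"fingers": 0, "translation": [0, 0, 0.03], "dr": [0, 0, 0]}, {"fingers": 0, "translation": [0, 0, 0.03], "dr": [0, 0, 0]}, {"fingers": 0, "translation": [0, 0, 0.02], "dr": [0, 0, 0]}, {"fingers": 0, "translation": [0, 0, 0], "dr": [0, 0, 0]}, {"fingers": 0, "translation": [0, 0, 0], "dr": [0, 0, 0]}]'

```text
t: 28.9
position: [0.5235, -0.3253, 0.0612]
orientation: [0.0, 0.996, 0.088, 0.001]
wrist_force: [-0.6, 0.0, -1.6]
finger_gap: 0.0515
grasp_force: 63.1
```

```bash
python3 - <<'E'
from h import *
plan([.5215,-.3244,.0226],9.9); print(env.observe()['wrist_force'])
E
```

```text
[0.5235, -0.3253, 0.0612] {'tool': array([-0.0018, -0.0013,  0.0386]), 'yaw_deg': np.float64(10.08), 'tilt': array([ 0.0007, -0.0013,  0.    ]), 'drz': 0.0031, 'nrows': 0.6}
[-0.55814512  0.00540894 -1.58185826]
```

>>> jog_arm --motion '[{"fingers": 0, "translation": [-0.0015, -0.001, 0.02], "dr": [0, 0, 0]}, {"fingers": 0, "translation": [0, 0, 0.012], "dr": [0, 0, 0]}, {"fingers": 0, "translation": [0, 0, 0.003], "dr": [0, 0, 0]}, {"fingers": 0, "translation": [0, 0, 0.001], "dr": [0, 0, 0]}, {"fingers": 0, "translation": [0, 0, 0], "dr": [0, 0, 0]}]'

```text
t: 29.52
position: [0.5211, -0.3251, 0.025]
orientation: [0.0, 0.996, 0.087, 0.0]
wrist_force: [0.6, -0.7, -1.1]
finger_gap: 0.0512
grasp_force: 63.1
```

>>> jog_arm --motion '[{"fingers": 0, "translation": [0, 0, 0.001], "dr": [0, 0, 0]}, {"fingers": 0, "translation": [0, 0, 0.001], "dr": [0, 0, 0]}, {"fingers": 0, "translation": [0, 0, 0], "dr": [0, 0, 0]}]'

```text
t: 29.9
position: [0.5212, -0.3251, 0.023]
orientation: [0.0, 0.996, 0.087, 0.0]
wrist_force: [-0.7, -0.3, 1.7]
finger_gap: 0.0514
grasp_force: 65.7
```

>>> jog_arm --motion '[{"fingers": 0, "translation": [0, 0, 0.0005], "dr": [0, 0, 0]}, {"fingers": 0.75, "translation": [0, 0, 0], "dr": [0, 0, 0]}, {"fingers": 0.85, "translation": [0, 0, 0], "dr": [0, 0, 0]}, {"fingers": 1, "translation": [0, 0, 0], "dr": [0, 0, 0]}, {"fingers": 1, "translation": [0, 0, -0.03], "dr": [0, 0, 0]}, {"fingers": 1, "translation": [0, 0, -0.05], "dr": [0, 0, 0]}, {"fingers": 1, "translation": [0, 0, -0.06], "dr": [0, 0, 0]}, {"fingers": 1, "translation": [0, 0, -0.06], "dr": [0, 0, 0]}]'

```text
t: 30.9
position: [0.5203, -0.3248, 0.2235]
orientation: [-0.0, 0.996, 0.087, -0.0]
wrist_force: [0.8, -0.8, -0.1]
finger_gap: 0.0854
grasp_force: 0.0
```

>>> jog_arm --motion '[{"fingers": 1, "translation": [0, 0, 0], "dr": [0, 0, 0]}]'

```text
t: 31.02
position: [0.5245, -0.3265, 0.2277]
orientation: [0.003, 0.996, 0.087, 0.005]
wrist_force: [-0.2, 0.2, -0.6]
finger_gap: 0.0856
grasp_force: 0.0
```

```bash
python3 - <<'E'
from h import *
st,s=look('','pics/w10.png'); f=s['frame']
for t in np.linspace(0,2*np.pi,24,endpoint=False):
    p=proj(s,[.5211+.034*np.cos(t),-.3244+.034*np.sin(t),.018],st); cv2.circle(f,tuple(int(round(k)) for k in p),1,(0,255,0),-1)
cv2.imwrite('pics/c10.png',cv2.resize(f[110:310,170:410],None,fx=3,fy=3))
plan([.52,.16,.22],99.7,st); plan([.4244,.2946,.22],99.7,st); print(st['joint_pos'].round(2))
E
```

```text
[0.5245, -0.3265, 0.2277] {'tool': array([ 0.08  , -0.48  ,  0.0049]), 'yaw_deg': np.float64(10.0), 'tilt': array([ 0.0074, -0.0091,  0.    ]), 'drz': -1.5655, 'nrows': 7.8}
[0.5245, -0.3265, 0.2277] {'tool': array([ 0.0092, -0.6291,  0.0032]), 'yaw_deg': np.float64(10.0), 'tilt': array([ 0.0074, -0.0091,  0.    ]), 'drz': -1.5655, 'nrows': 10.1}
[ 0.74  0.45 -0.36  1.84  0.2   0.88 -1.11]
```

View pics/c10.png

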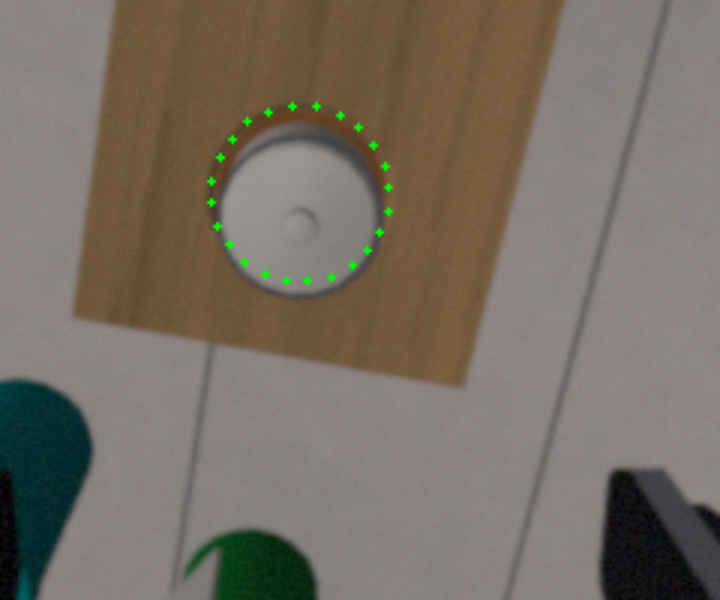

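>>> jog_arm --motion '[{"fingers": 1, "translation": [0, -0.04, 0], "dr": [0, 0, 0]}, {"fingers": 1, "translation": [0, -0.05, 0], "dr": [0, 0, 0]}, {"fingers": 1, "translation": [0, -0.05, 0], "dr": [0, 0, 0]}, {"fingers": 1, "translation": [0, -0.05, 0], "dr": [0, 0, 0]}, {"fingers": 1, "translation": [0, -0.05, 0], "dr": [0, 0, 0]}, {"fingers": 1, "translation": [0, -0.05, 0], "dr": [0, 0, 0]}, {"fingers": 1, "translation": [0, 0, 0], "dr": [0, 0, -0.174]}, {"fingers": 1, "translation": [0, 0, 0], "dr": [0, 0, -0.174]}]'

```text
t: 32.08
position: [0.4686, -0.0384, 0.2204]
orientation: [-0.001, 0.965, 0.262, -0.002]
wrist_force: [0.6, 0.3, 1.1]
finger_gap: 0.0853
grasp_force: 0.0
```

>>> jog_arm --motion '[{"fingers": 1, "translation": [0, 0, 0], "dr": [0, 0, -0.174]}, {"fingers": 1, "translation": [0, 0, 0], "dr": [0, 0, -0.174]}, {"fingers": 1, "translation": [0, 0, 0], "dr": [0, 0, -0.174]}, {"fingers": 1, "translation": [0, 0, 0], "dr": [0, 0, -0.174]}, {"fingers": 1, "translation": [0, 0, 0], "dr": [0, 0, -0.174]}, {"fingers": 1, "translation": [0, 0, 0], "dr": [0, 0, -0.174]}, {"fingers": 1, "translation": [0, 0, 0], "dr": [0, 0, -0.173]}, {"fingers": 1, "translation": [0, 0, 0], "dr": [0, 0, 0]}]'

```text
t: 33.08
position: [0.4689, -0.0396, 0.2205]
orientation: [-0.002, 0.646, 0.764, -0.001]
wrist_force: [0.3, 0.8, 0.5]
finger_gap: 0.0857
grasp_force: 0.0
```

```bash
python3 - <<'E'
from h import *
st=env.observe(); plan([.5209,.3521,.21],99.7,st)
s=env.snapshot('top'); cv2.imwrite('pics/t11.png',s['frame'])
for n,z in [('pot',.052),('egg_cup',.06),('salt',.055)]:
  for o in env.spot_in(n,s)[:1]: b=o['box']; print(n,round(o['conf'],2),b,ray(s,(b[0]+b[2])/2,(b[1]+b[3])/2,z).round(4))
E
```

```text
[0.4689, -0.0396, 0.2205] {'tool': array([0.3775, 0.1165, 0.0108]), 'yaw_deg': np.float64(99.57), 'tilt': array([-0.0031, -0.0017, -0.    ]), 'drz': -0.0022, 'nrows': 6.3}
egg_cup 0.54 [242.8, 147.8, 259.2, 165.2] [0.5397 0.101  0.06  ]
```

>>> jog_arm --motion '[{"fingers": 1, "translation": [0.047, 0.0145, 0], "dr": [0, 0, 0]}, {"fingers": 1, "translation": [0.047, 0.0145, 0], "dr": [0, 0, 0]}, {"fingers": 1, "translation": [0.047, 0.0145, 0], "dr": [0, 0, 0]}, {"fingers": 1, "translation": [0.047, 0.0145, 0], "dr": [0, 0, 0]}, {"fingers": 1, "translation": [0.047, 0.0145, 0], "dr": [0, 0, 0]}, {"fingers": 1, "translation": [0.047, 0.0145, 0], "dr": [0, 0, 0]}, {"fingers": 1, "translation": [0.047, 0.0145, 0], "dr": [0, 0, 0]}, {"fingers": 1, "translation": [0.047, 0.0145, 0], "dr": [0, 0, 0]}]'

```text
t: 34.28
position: [0.5214, 0.3522, 0.2217]
orientation: [0.0, 0.645, 0.764, -0.0]
wrist_force: [0.8, -0.9, 0.6]
finger_gap: 0.0856
grasp_force: 0.0
```

>>> jog_arm --motion '[{"fingers": 1, "translation": [0, 0, 0], "dr": [0, 0, 0]}, {"fingers": 1, "translation": [0, 0, 0], "dr": [0, 0, 0]}]'

```text
t: 34.52
position: [0.521, 0.3502, 0.2214]
orientation: [0.0, 0.645, 0.764, -0.001]
wrist_force: [-0.3, -0.8, -1.1]
finger_gap: 0.0854
grasp_force: 0.0
```

```bash
python3 - <<'E'
from circ import *
st,s=look('','pics/w12.png'); plan([.5209,.3521,.0878],99.7,st)
h=cv2.cvtColor(cv2.GaussianBlur(s['frame'],(5,5),0),cv2.COLOR_BGR2HSV)
m=cv2.inRange(h,(18,130,90),(32,255,255)); m=cv2.morphologyEx(m,cv2.MORPH_OPEN,np.ones((9,9)));n,l,t,c=cv2.connectedComponentsWithStats(m)
i=1+np.argmax(t[1:,4]); x,y,w,hh,_=t[i]; print(x,y,w,hh, circ(s,st,.032,.12,x-.5,x+w-.5,y+hh-.5,[.52,.35]))
t=env.snapshot('top')
for o in env.spot_in('pot',t)[:2]: b=o['box']; print(o,ray(t,(b[0]+b[2])/2,(b[1]+b[3])/2,.045))
E
```

```text
[0.521, 0.3502, 0.2214] {'tool': array([0.0021, 0.0003, 0.1336]), 'yaw_deg': np.float64(99.67), 'tilt': array([-0.001 ,  0.0015,  0.    ]), 'drz': -0.0005, 'nrows': 2.1}
235 158 76 74 (array([0.52086125, 0.3512361 ]), array([-0.5,  0.5,  0. ]))
{'box': [400.5, 153.3, 429.5, 179.5], 'conf': 0.67} [ 0.51968417 -0.32240767  0.045     ]
```

Jar still stands where it was left, and the pot measures on the recess centre. Pick the jar.

>>> jog_arm --motion '[{"fingers": 1, "translation": [0.002, 0, 0.04], "dr": [0, 0, 0]}, {"fingers": 1, "translation": [0, 0, 0.05], "dr": [0, 0, 0]}, {"fingers": 1, "translation": [0, 0, 0.03], "dr": [0, 0, 0]}, {"fingers": 0.88, "translation": [0, 0, 0.012], "dr": [0, 0, 0]}, {"fingers": 0.8, "translation": [0, 0, 0], "dr": [0, 0, 0]}, {"fingers": 0, "translation": [0, 0, 0], "dr": [0, 0, 0]}, {"fingers": 0, "translation": [0, 0, 0], "dr": [0, 0, 0]}, {"fingers": 0, "translation": [0, 0, 0], "dr": [0, 0, 0]}]'

```text
t: 35.67
position: [0.5114, 0.357, 0.0992]
orientation: [-0.003, 0.644, 0.765, -0.004]
wrist_force: [-27.3, -8.4, 66.5]
finger_gap: 0.0142
grasp_force: 32.9
```

>>> jog_arm --motion '[{"fingers": 0, "translation": [0, 0, -0.02], "dr": [0, 0, 0]}, {"fingers": 0, "translation": [0, 0, -0.05], "dr": [0, 0, 0]}, {"fingers": 0, "translation": [0, 0, -0.05], "dr": [0, 0, 0]}, {"fingers": 0, "translation": [0, 0, 0], "dr": [0, 0, 0]}]'

```text
t: 36.17
position: [0.5238, 0.356, 0.2163]
orientation: [0.001, 0.645, 0.764, 0.006]
wrist_force: [-0.3, 0.1, -0.3]
finger_gap: 0.0001
grasp_force: 0.0
```

```bash
python3 - <<'E'
from h import *
plan([.5150,-.0906,.2],99.7)
E
```

```text
[0.5238, 0.356, 0.2163] {'tool': array([-0.4388, -0.0837,  0.013 ]), 'yaw_deg': np.float64(99.65), 'tilt': array([ 0.0106, -0.0055,  0.    ]), 'drz': -0.0008, 'nrows': 7.2}
```

```bash
python3 - <<'E'
from h import *
st,s=look('','pics/w13.png'); t=env.snapshot('scene')
c=np.zeros((300,800,3),'uint8'); c[:,:400]=cv2.resize(s['frame'],(400,300)); c[:,400:]=cv2.resize(t['frame'][210:420,240:520],(400,300)); cv2.imwrite('pics/c13.png',c)
E
```

```text
(no output)
```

View pics/c13.png

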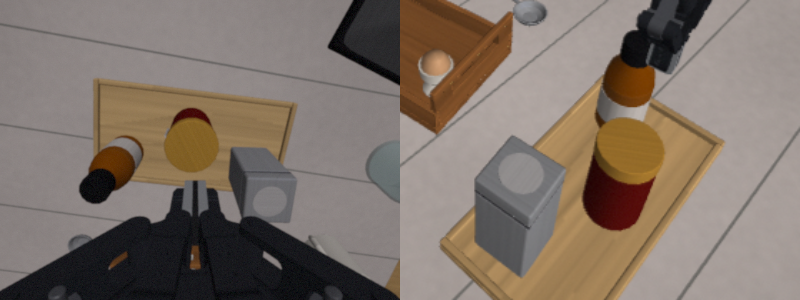

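The jar grasp slipped off the lid's top edge, so the pads sat too high, but everything still stands upright: bottle (112,165), jar (191,140), tin (262,185). I'll reopen, remeasure the jar and grip about 12 mm deeper.

>>> jog_arm --motion '[{"fingers": 1, "translation": [0, 0, 0], "dr": [0, 0, 0]}, {"fingers": 1, "translation": [0, 0, 0], "dr": [0, 0, 0]}, {"fingers": 1, "translation": [0, 0, 0], "dr": [0, 0, 0]}, {"fingers": 1, "translation": [0, 0, 0], "dr": [0, 0, 0]}]'

```text
t: 36.78
position: [0.5208, 0.3527, 0.2095]
orientation: [-0.0, 0.645, 0.764, -0.0]
wrist_force: [-1.0, 0.5, -0.1]
finger_gap: 0.0722
grasp_force: 0.0
```

```bash
cat > jar.py <<'E'
from circ import *
st,s=look('','pics/w14.png'); print(st['finger_gap'])
h=cv2.cvtColor(cv2.GaussianBlur(s['frame'],(5,5),0),cv2.COLOR_BGR2HSV)
m=cv2.inRange(h,(18,130,90),(32,255,255)); m=cv2.morphologyEx(m,cv2.MORPH_OPEN,np.ones((9,9)));n,l,t,c=cv2.connectedComponentsWithStats(m)
i=1+np.argmax(t[1:,4]); x,y,w,hh,_=t[i]; q,f=circ(s,st,.032,.12,x-.5,x+w-.5,y+hh-.5,[.52,.35]); print(x,y,w,hh,q,f)
plan([*q,.076],99.7,st)
E
python3 jar.py
```

```text
0.07220301316519484
233 164 79 77 [0.52080099 0.35072104] [-0.5  0.5  0. ]
[0.5208, 0.3527, 0.2095] {'tool': array([-0.0019, -0.0002,  0.1335]), 'yaw_deg': np.float64(99.7), 'tilt': array([-0.0008,  0.0002, -0.    ]), 'drz': -0.0001, 'nrows': 2.1}
```

>>> jog_arm --motion '[{"fingers": 1, "translation": [-0.002, 0, 0.01], "dr": [0, 0, 0]}, {"fingers": 1, "translation": [0, 0, 0.05], "dr": [0, 0, 0]}, {"fingers": 1, "translation": [0, 0, 0.05], "dr": [0, 0, 0]}, {"fingers": 1, "translation": [0, 0, 0.0235], "dr": [0, 0, 0]}, {"fingers": 1, "translation": [0, 0, 0], "dr": [0, 0, 0]}, {"fingers": 1, "translation": [0, 0, 0], "dr": [0, 0, 0]}]'

```text
t: 37.58
position: [0.5217, 0.3515, 0.0773]
orientation: [-0.0, 0.645, 0.764, 0.001]
wrist_force: [0.0, -0.0, -0.4]
finger_gap: 0.085
grasp_force: 0.0
```

>>> jog_arm --motion '[{"fingers": 0.8, "translation": [0, 0, 0], "dr": [0, 0, 0]}, {"fingers": 0.6, "translation": [0, 0, 0], "dr": [0, 0, 0]}, {"fingers": 0.6, "translation": [0, 0, 0], "dr": [0, 0, 0]}]'

```text
t: 37.95
position: [0.5217, 0.3517, 0.0786]
orientation: [0.0, 0.645, 0.764, 0.001]
wrist_force: [-1.6, -1.3, 5.8]
finger_gap: 0.0618
grasp_force: 64.3
```

>>> jog_arm --motion '[{"fingers": 0, "translation": [0, 0, 0], "dr": [0, 0, 0]}, {"fingers": 0, "translation": [0, 0, -0.02], "dr": [0, 0, 0]}, {"fingers": 0, "translation": [0, 0, -0.05], "dr": [0, 0, 0]}, {"fingers": 0, "translation": [0, 0, -0.05], "dr": [0, 0, 0]}, {"fingers": 0, "translation": [0, 0, 0], "dr": [0, 0, 0]}, {"fingers": 0, "translation": [0, 0, 0], "dr": [0, 0, 0]}]'

```text
t: 38.7
position: [0.5207, 0.3492, 0.1959]
orientation: [0.0, 0.645, 0.764, -0.001]
wrist_force: [-0.2, -0.4, -4.9]
finger_gap: 0.062
grasp_force: 68.1
```

```bash
python3 - <<'E'
from h import *
plan([.5150,-.0905,.2],99.7)
E
```

```text
[0.5207, 0.3492, 0.1959] {'tool': array([-0.4325, -0.0794, -0.0031]), 'yaw_deg': np.float64(99.66), 'tilt': array([-0.0014,  0.002 , -0.    ]), 'drz': -0.0007, 'nrows': 7.0}
```

>>> jog_arm --motion '[{"fingers": 0, "translation": [-0.03, -0.0055, 0], "dr": [0, 0, 0]}, {"fingers": 0, "translation": [-0.05, -0.0092, 0], "dr": [0, 0, 0]}, {"fingers": 0, "translation": [-0.05, -0.0092, 0], "dr": [0, 0, 0]}, {"fingers": 0, "translation": [-0.05, -0.0092, 0], "dr": [0, 0, 0]}, {"fingers": 0, "translation": [-0.05, -0.0092, 0], "dr": [0, 0, 0]}, {"fingers": 0, "translation": [-0.05, -0.0092, 0], "dr": [0, 0, 0]}, {"fingers": 0, "translation": [-0.05, -0.0092, 0], "dr": [0, 0, 0]}, {"fingers": 0, "translation": [-0.05, -0.0092, 0], "dr": [0, 0, 0]}]'

```text
t: 39.7
position: [0.5141, -0.0377, 0.1946]
orientation: [-0.002, 0.645, 0.764, -0.001]
wrist_force: [0.9, -0.5, -4.6]
finger_gap: 0.0614
grasp_force: 67.9
```

>>> jog_arm --motion '[{"fingers": 0, "translation": [-0.03, -0.0055, 0], "dr": [0, 0, 0]}, {"fingers": 0, "translation": [-0.0225, -0.0042, 0], "dr": [0, 0, 0]}, {"fingers": 0, "translation": [0, 0, 0], "dr": [0, 0, 0]}, {"fingers": 0, "translation": [0, 0, 0], "dr": [0, 0, 0]}]'

```text
t: 40.2
position: [0.5145, -0.0881, 0.1954]
orientation: [-0.001, 0.645, 0.764, -0.0]
wrist_force: [0.6, 0.6, -4.9]
finger_gap: 0.0616
grasp_force: 67.8
```

```bash
python3 - <<'E'
from h import *
plan([.5150,-.0905,.0826],99.7)
E
```

```text
[0.5145, -0.0881, 0.1954] {'tool': array([-0.0026,  0.0004,  0.1128]), 'yaw_deg': np.float64(99.72), 'tilt': array([-0.0022, -0.0017,  0.    ]), 'drz': 0.0004, 'nrows': 1.8}
```

>>> jog_arm --motion '[{"fingers": 0, "translation": [-0.002, 0, 0.04], "dr": [0, 0, 0]}, {"fingers": 0, "translation": [0, 0, 0.04], "dr": [0, 0, 0]}, {"fingers": 0, "translation": [0, 0, 0.02], "dr": [0, 0, 0]}, {"fingers": 0, "translation": [0, 0, 0.006], "dr": [0, 0, 0]}, {"fingers": 0, "translation": [0, 0, 0], "dr": [0, 0, 0]}]'

```text
t: 40.83
position: [0.5163, -0.0899, 0.0906]
orientation: [-0.0, 0.644, 0.765, 0.0]
wrist_force: [0.2, 0.3, -5.4]
finger_gap: 0.0614
grasp_force: 67.7
```

```bash
python3 - <<'E'
from h import *
plan([.5150,-.0905,.0826],99.7)
E
```

```text
[0.5163, -0.0899, 0.0906] {'tool': array([-0.0004, -0.0014,  0.008 ]), 'yaw_deg': np.float64(99.77), 'tilt': array([ 0.0001, -0.0006,  0.    ]), 'drz': 0.0013, 'nrows': 0.1}
```

>>> jog_arm --motion '[{"fingers": 0, "translation": [-0.0005, -0.0015, 0.004], "dr": [0, 0, 0]}, {"fingers": 0, "translation": [0, 0, 0.002], "dr": [0, 0, 0]}, {"fingers": 0, "translation": [0, 0, 0.001], "dr": [0, 0, 0]}, {"fingers": 0, "translation": [0, 0, 0.001], "dr": [0, 0, 0]}, {"fingers": 0, "translation": [0, 0, 0], "dr": [0, 0, 0]}]'

```text
t: 41.45
position: [0.5148, -0.0917, 0.0827]
orientation: [0.0, 0.645, 0.764, 0.0]
wrist_force: [-0.1, 0.3, -2.6]
finger_gap: 0.0613
grasp_force: 68.2
```

>>> jog_arm --motion '[{"fingers": 0, "translation": [0.001, 0, 0.001], "dr": [0, 0, 0]}, {"fingers": 0, "translation": [0, 0, 0.001], "dr": [0, 0, 0]}, {"fingers": 0, "translation": [0, 0, 0], "dr": [0, 0, 0]}]'

```text
t: 41.82
position: [0.5148, -0.0916, 0.0826]
orientation: [0.001, 0.645, 0.764, -0.001]
wrist_force: [-3.9, -3.1, 14.2]
finger_gap: 0.0619
grasp_force: 70.2
```

>>> jog_arm --motion '[{"fingers": 0.85, "translation": [0, 0, -0.001], "dr": [0, 0, 0]}, {"fingers": 0.95, "translation": [0, 0, 0], "dr": [0, 0, 0]}, {"fingers": 1, "translation": [0, 0, 0], "dr": [0, 0, 0]}, {"fingers": 1, "translation": [0, 0, -0.02], "dr": [0, 0, 0]}, {"fingers": 1, "translation": [0, 0, -0.05], "dr": [0, 0, 0]}, {"fingers": 1, "translation": [0, 0, -0.05], "dr": [0, 0, 0]}, {"fingers": 1, "translation": [0, 0, -0.01], "dr": [0, 0, 0.04]}, {"fingers": 1, "translation": [0, 0, 0], "dr": [0, 0, 0]}]'

```text
t: 42.82
position: [0.5145, -0.0909, 0.2117]
orientation: [0.0, 0.66, 0.751, -0.0]
wrist_force: [-0.5, 0.3, -1.1]
finger_gap: 0.085
grasp_force: 0.0
```

```bash
sed 's/.35\])/.35] if y<0 else [.515,-.09])/; s/,\.12,x/,.124,x/' jar.py > jar2.py; python3 jar2.py; python3 - <<'E'
from h import *
plan([.6244,.3053,.205],97.4)
E
```

```text
0.08503029006511764
233 164 78 76 [ 0.51389704 -0.09133634] [-1.3  1.3  0.1]
[0.5145, -0.0909, 0.2117] {'tool': array([-0.0003, -0.0007,  0.1357]), 'yaw_deg': np.float64(97.37), 'tilt': array([0.0006, 0.0008, 0.    ]), 'drz': -0.0407, 'nrows': 2.2}
[0.5136, -0.091, 0.2106] {'tool': array([0.3788, 0.1609, 0.0053]), 'yaw_deg': np.float64(97.39), 'tilt': array([-0.0016,  0.0001,  0.    ]), 'drz': -0.0002, 'nrows': 6.6}
```

>>> jog_arm --motion '[{"fingers": 1, "translation": [0.0473, 0.02, 0], "dr": [0, 0, 0]}, {"fingers": 1, "translation": [0.0473, 0.02, 0], "dr": [0, 0, 0]}, {"fingers": 1, "translation": [0.0473, 0.02, 0], "dr": [0, 0, 0]}, {"fingers": 1, "translation": [0.0473, 0.02, 0], "dr": [0, 0, 0]}, {"fingers": 1, "translation": [0.0473, 0.02, 0], "dr": [0, 0, 0]}, {"fingers": 1, "translation": [0.0473, 0.02, 0], "dr": [0, 0, 0]}, {"fingers": 1, "translation": [0.0473, 0.02, 0], "dr": [0, 0, 0]}, {"fingers": 1, "translation": [0.0473, 0.02, 0], "dr": [0, 0, 0]}]'

```text
t: 43.88
position: [0.6237, 0.3059, 0.2083]
orientation: [-0.0, 0.66, 0.751, -0.002]
wrist_force: [0.5, -1.0, 0.9]
finger_gap: 0.0854
grasp_force: 0.0
```

>>> jog_arm --motion '[{"fingers": 1, "translation": [0, 0, 0], "dr": [0, 0, 0]}, {"fingers": 1, "translation": [0, 0, 0], "dr": [0, 0, 0]}]'

```text
t: 44.12
position: [0.6233, 0.3041, 0.2089]
orientation: [-0.0, 0.66, 0.752, -0.002]
wrist_force: [0.5, -0.9, 0.0]
finger_gap: 0.0855
grasp_force: 0.0
```

```bash
python3 - <<'E'
from h import *
st,s=look('','pics/w15.png'); plan([.6244,.3053,.0800],97.4,st)
f=s['frame']; a=np.radians(7.4)
for dx,dy in [(-.03,.03),(.03,.03),(.03,-.03),(-.03,-.03)]:
    p=proj(s,[.6244+np.cos(a)*dx-np.sin(a)*dy,.3053+np.sin(a)*dx+np.cos(a)*dy,.133],st); cv2.circle(f,tuple(int(round(k)) for k in p),2,(0,0,255),-1)
cv2.imwrite('pics/c15.png',cv2.resize(f[100:300,160:400],None,fx=2.5,fy=2.5))
E
```

```text
[0.6233, 0.3041, 0.2089] {'tool': array([0.0014, 0.0017, 0.1289]), 'yaw_deg': np.float64(97.44), 'tilt': array([-0.0038,  0.0025,  0.    ]), 'drz': 0.0008, 'nrows': 2.1}
```

View pics/c15.png

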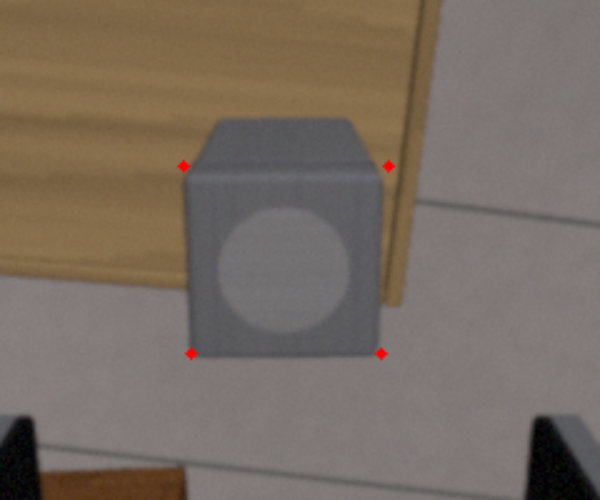

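Tin top matches the projected corners, so it is exactly where it was left. I have now viewed more pictures than the 14 allowed, so I'll rely on numbers from here. Gripping the tin.

>>> jog_arm --motion '[{"fingers": 1, "translation": [0.001, 0.001, 0.03], "dr": [0, 0, 0]}, {"fingers": 1, "translation": [0, 0, 0.05], "dr": [0, 0, 0]}, {"fingers": 1, "translation": [0, 0, 0.035], "dr": [0, 0, 0]}, {"fingers": 1, "translation": [0, 0, 0.013], "dr": [0, 0, 0]}, {"fingers": 1, "translation": [0, 0, 0], "dr": [0, 0, 0]}, {"fingers": 0.7, "translation": [0, 0, 0], "dr": [0, 0, 0]}, {"fingers": 0.5, "translation": [0, 0, 0], "dr": [0, 0, 0]}, {"fingers": 0.5, "translation": [0, 0, 0], "dr": [0, 0, 0]}]'

```text
t: 45.18
position: [0.6257, 0.3074, 0.0858]
orientation: [0.0, 0.66, 0.751, 0.001]
wrist_force: [-1.9, -0.9, 6.6]
finger_gap: 0.0589
grasp_force: 65.9
```

>>> jog_arm --motion '[{"fingers": 0, "translation": [0, 0, 0], "dr": [0, 0, 0]}, {"fingers": 0, "translation": [0, 0, -0.02], "dr": [0, 0, 0]}, {"fingers": 0, "translation": [0, 0, -0.05], "dr": [0, 0, 0]}, {"fingers": 0, "translation": [0, 0, -0.05], "dr": [0, 0, 0]}, {"fingers": 0, "translation": [0, 0, 0], "dr": [0, 0, 0]}, {"fingers": 0, "translation": [0, 0, 0], "dr": [0, 0, 0]}]'

```text
t: 45.92
position: [0.6247, 0.3052, 0.2031]
orientation: [0.0, 0.66, 0.751, -0.001]
wrist_force: [-0.3, -0.2, -3.9]
finger_gap: 0.0591
grasp_force: 66.1
```

```bash
python3 - <<'E'
from h import *
plan([.4992,-.0047,.2],97.4)
E
```

```text
[0.6247, 0.3052, 0.2031] {'tool': array([-0.2912, -0.1643,  0.0037]), 'yaw_deg': np.float64(97.38), 'tilt': array([-0.001 ,  0.0015,  0.    ]), 'drz': -0.0003, 'nrows': 5.4}
```

>>> jog_arm --motion '[{"fingers": 0, "translation": [-0.025, -0.0141, 0], "dr": [0, 0, 0]}, {"fingers": 0, "translation": [-0.045, -0.0254, 0], "dr": [0, 0, 0]}, {"fingers": 0, "translation": [-0.045, -0.0254, 0], "dr": [0, 0, 0]}, {"fingers": 0, "translation": [-0.045, -0.0254, 0], "dr": [0, 0, 0]}, {"fingers": 0, "translation": [-0.045, -0.0254, 0], "dr": [0, 0, 0]}, {"fingers": 0, "translation": [-0.045, -0.0254, 0], "dr": [0, 0, 0]}, {"fingers": 0, "translation": [-0.025, -0.0141, 0], "dr": [0, 0, 0]}, {"fingers": 0, "translation": [-0.016, -0.009, 0], "dr": [0, 0, 0]}]'

```text
t: 46.92
position: [0.497, -0.0063, 0.2015]
orientation: [-0.002, 0.661, 0.75, -0.002]
wrist_force: [0.4, -0.0, -4.5]
finger_gap: 0.0584
grasp_force: 66.1
```

>>> jog_arm --motion '[{"fingers": 0, "translation": [0, 0, 0], "dr": [0, 0, 0]}, {"fingers": 0, "translation": [0, 0, 0], "dr": [0, 0, 0]}, {"fingers": 0, "translation": [0, 0, 0.04], "dr": [0, 0, 0]}, {"fingers": 0, "translation": [0, 0, 0.04], "dr": [0, 0, 0]}, {"fingers": 0, "translation": [0, 0, 0.02], "dr": [0, 0, 0]}, {"fingers": 0, "translation": [0, 0, 0], "dr": [0, 0, 0]}, {"fingers": 0, "translation": [0, 0, 0], "dr": [0, 0, 0]}]'

```text
t: 47.8
position: [0.501, -0.0022, 0.1042]
orientation: [0.0, 0.66, 0.752, 0.001]
wrist_force: [0.9, -0.3, -3.5]
finger_gap: 0.059
grasp_force: 66.1
```

```bash
python3 - <<'E'
from h import *
plan([.4992,-.0047,.0898],97.4)
E
```

```text
[0.501, -0.0022, 0.1042] {'tool': array([-0.0023, -0.0021,  0.0144]), 'yaw_deg': np.float64(97.47), 'tilt': array([ 0.0017, -0.0007, -0.    ]), 'drz': 0.0012, 'nrows': 0.2}
```

>>> jog_arm --motion '[{"fingers": 0, "translation": [-0.0025, -0.002, 0.006], "dr": [0, 0, 0]}, {"fingers": 0, "translation": [0, 0, 0.004], "dr": [0, 0, 0]}, {"fingers": 0, "translation": [0, 0, 0.002], "dr": [0, 0, 0]}, {"fingers": 0, "translation": [0, 0, 0.001], "dr": [0, 0, 0]}, {"fingers": 0, "translation": [0, 0, 0], "dr": [0, 0, 0]}, {"fingers": 0, "translation": [0, 0, 0], "dr": [0, 0, 0]}]'

```text
t: 48.55
position: [0.4983, -0.0061, 0.0906]
orientation: [0.0, 0.66, 0.751, 0.0]
wrist_force: [0.2, 0.6, -4.9]
finger_gap: 0.0589
grasp_force: 66.2
```

>>> jog_arm --motion '[{"fingers": 0, "translation": [0.001, 0.001, 0.001], "dr": [0, 0, 0]}, {"fingers": 0, "translation": [0, 0, 0.001], "dr": [0, 0, 0]}, {"fingers": 0, "translation": [0, 0, 0.0005], "dr": [0, 0, 0]}, {"fingers": 0, "translation": [0, 0, 0], "dr": [0, 0, 0]}]'

```text
t: 49.05
position: [0.4989, -0.0055, 0.0898]
orientation: [0.001, 0.66, 0.751, -0.001]
wrist_force: [-5.5, -1.7, 15.9]
finger_gap: 0.0581
grasp_force: 68.7
```

Down on the caddy floor. Release and go to the bottle.

>>> jog_arm --motion '[{"fingers": 0.8, "translation": [0, 0, -0.001], "dr": [0, 0, 0]}, {"fingers": 0.9, "translation": [0, 0, 0], "dr": [0, 0, 0]}, {"fingers": 1, "translation": [0, 0, 0], "dr": [0, 0, 0]}, {"fingers": 1, "translation": [0, 0, -0.02], "dr": [0, 0, 0]}, {"fingers": 1, "translation": [0, 0, -0.05], "dr": [0, 0, 0]}, {"fingers": 1, "translation": [0, 0, -0.05], "dr": [0, 0, 0]}, {"fingers": 1, "translation": [0, 0, -0.01], "dr": [0, 0, -0.04]}, {"fingers": 1, "translation": [0, 0, 0], "dr": [0, 0, 0]}]'

```text
t: 50.05
position: [0.4998, -0.0051, 0.2198]
orientation: [0.001, 0.645, 0.764, 0.001]
wrist_force: [-1.5, 0.4, 0.2]
finger_gap: 0.0852
grasp_force: 0.0
```

```bash
python3 - <<'E'
from h import *
st,s=look('','pics/w16.png'); plan([.4244,.2946,.215],99.7,st)
o=env.outline_of('tin',s)
for d in o[:2]:
    print(d['conf'],d['box'])
a=np.radians(7.4)
P=[proj(s,[.4985+np.cos(a)*dx-np.sin(a)*dy,-.0065+np.sin(a)*dx+np.cos(a)*dy,.137],st) for dx,dy in [(-.03,.03),(.03,.03),(.03,-.03),(-.03,-.03)]]
print(np.round(P,1).tolist())
E
```

```text
[0.4998, -0.0051, 0.2198] {'tool': array([ 0.3081, -0.0241,  0.0046]), 'yaw_deg': np.float64(99.64), 'tilt': array([ 0.0021,  0.0005, -0.    ]), 'drz': -0.0011, 'nrows': 4.9}
0.98 [228.7, 146.6, 303.1, 241.0]
[[231.8, 165.9], [311.4, 168.9], [305.9, 242.0], [231.7, 239.4]]
```

>>> jog_arm --motion '[{"fingers": 1, "translation": [0, 0, 0], "dr": [0, 0, 0]}, {"fingers": 1, "translation": [0, 0, 0], "dr": [0, 0, 0]}]'

```text
t: 50.4
position: [0.4986, -0.005, 0.2182]
orientation: [-0.001, 0.645, 0.764, -0.0]
wrist_force: [0.3, -0.8, -0.1]
finger_gap: 0.0854
grasp_force: 0.0
```

```bash
python3 - <<'E'
from h import *
from scipy.optimize import least_squares
def gray(f): return cv2.GaussianBlur(f,(3,3),0)
def corners(f,name):
    s=f; 
st,s=look('','pics/w17.png'); plan([.4244,.2946,.215],99.7,st)
for o in (env.outline_of('tin',s)[0],): print(o['box'])
m=o['region']; 
for r in (190,210,230): xs=np.nonzero(m[r])[0]; print(r,xs.min(),xs.max())
a=np.radians(7.4)
P=[proj(s,[.4985+np.cos(a)*dx-np.sin(a)*dy,-.0065+np.sin(a)*dx+np.cos(a)*dy,.137],st) for dx,dy in [(-.03,.03),(.03,.03),(.03,-.03),(-.03,-.03)]]
print(np.round(P,1).tolist())
# tin lid disc (bright) in old (w4) and new picture via gradient rows
for fn,r in (('pics/w4.png',225),('pics/w17.png',215)):
    f=cv2.imread(fn); sat=cv2.cvtColor(cv2.GaussianBlur(f,(3,3),0),cv2.COLOR_BGR2HSV)[:,:,1]
    for rr in (r-8,r,r+8): xs=np.nonzero(sat[rr,225:335]<60)[0]+225; print(fn,rr,xs.min(),xs.max())
E
```

```text
[0.4986, -0.005, 0.2182] {'tool': array([ 0.3078, -0.0226,  0.0034]), 'yaw_deg': np.float64(99.69), 'tilt': array([-0.0016, -0.0005,  0.    ]), 'drz': -0.0001, 'nrows': 4.9}
[230.6, 149.5, 307.4, 245.0]
190 230 308
210 231 306
230 231 306
[[233.6, 166.7], [313.6, 169.8], [307.9, 243.3], [233.3, 240.5]]
pics/w4.png 217 225 327
pics/w4.png 225 225 327
pics/w4.png 233 225 326
pics/w17.png 207 225 306
pics/w17.png 215 225 306
pics/w17.png 223 225 305
```

>>> jog_arm --motion '[{"fingers": 1, "translation": [0.0513, -0.0038, 0], "dr": [0, 0, 0]}, {"fingers": 1, "translation": [0.0513, -0.0038, 0], "dr": [0, 0, 0]}, {"fingers": 1, "translation": [0.0513, -0.0038, 0], "dr": [0, 0, 0]}, {"fingers": 1, "translation": [0.0513, -0.0038, 0], "dr": [0, 0, 0]}, {"fingers": 1, "translation": [0.0513, -0.0038, 0], "dr": [0, 0, 0]}, {"fingers": 1, "translation": [0.0513, -0.0038, 0], "dr": [0, 0, 0]}, {"fingers": 1, "translation": [0, 0, 0], "dr": [0, 0, 0]}, {"fingers": 1, "translation": [0, 0, 0], "dr": [0, 0, 0]}]'

```text
t: 51.5
position: [0.4247, 0.294, 0.2186]
orientation: [0.0, 0.645, 0.764, -0.001]
wrist_force: [-0.6, -1.2, -0.3]
finger_gap: 0.0855
grasp_force: 0.0
```

```bash
cat > cap.py <<'E'
import sys
from circ import *
z=float(sys.argv[1])
st,s=look('','pics/cap%s.png'%sys.argv[1])
g=cv2.cvtColor(s['frame'],cv2.COLOR_BGR2GRAY); m=(g<40).astype('uint8'); m[260:]=0; m[:,:190]=0; m[:,350:]=0
n,l,t,c=cv2.connectedComponentsWithStats(m); i=1+np.argmax(t[1:,4]); x,y,w,hh,A=t[i]
q,f=circ(s,st,.017,z,x-.5,x+w-.5,y+hh-.5,st['position'][:2]); print(x,y,w,hh,A,q,f)
plan([*q,z-.043],99.7,st)
E
python3 cap.py .148; python3 - <<'E'
from h import *
plan([.4244,.2946,.108],99.7)
E
```

```text
243 173 55 57 1846 [0.42283303 0.29420796] [ 4.7 -4.7 -0.2]
[0.4247, 0.294, 0.2186] {'tool': array([ 0.0007, -0.0017,  0.1136]), 'yaw_deg': np.float64(99.71), 'tilt': array([-0.0008,  0.0011, -0.    ]), 'drz': 0.0002, 'nrows': 1.8}
[0.4251, 0.2931, 0.2185] {'tool': array([ 0.0018, -0.0003,  0.1105]), 'yaw_deg': np.float64(99.61), 'tilt': array([-0.0009,  0.0015, -0.    ]), 'drz': -0.0016, 'nrows': 1.8}
```

>>> jog_arm --motion '[{"fingers": 1, "translation": [0.0015, -0.0005, 0.04], "dr": [0, 0, 0]}, {"fingers": 1, "translation": [0, 0, 0.05], "dr": [0, 0, 0]}, {"fingers": 1, "translation": [0, 0, 0.02], "dr": [0, 0, 0]}, {"fingers": 0.7, "translation": [0, 0, 0], "dr": [0, 0, 0]}, {"fingers": 0.5, "translation": [0, 0, 0], "dr": [0, 0, 0]}, {"fingers": 0.3, "translation": [0, 0, 0], "dr": [0, 0, 0]}, {"fingers": 0.2, "translation": [0, 0, 0], "dr": [0, 0, 0]}, {"fingers": 0.2, "translation": [0, 0, 0], "dr": [0, 0, 0]}]'

```text
t: 52.55
position: [0.4247, 0.2966, 0.1105]
orientation: [0.001, 0.645, 0.764, 0.001]
wrist_force: [-1.1, -0.9, 6.6]
finger_gap: 0.0317
grasp_force: 59.1
```

>>> jog_arm --motion '[{"fingers": 0, "translation": [0, 0, 0], "dr": [0, 0, 0]}, {"fingers": 0, "translation": [0, 0, -0.02], "dr": [0, 0, 0]}, {"fingers": 0, "translation": [0, 0, -0.05], "dr": [0, 0, 0]}, {"fingers": 0, "translation": [0, 0, -0.05], "dr": [0, 0, 0]}, {"fingers": 0, "translation": [0, 0, 0], "dr": [0, 0, 0]}, {"fingers": 0, "translation": [0, 0, 0], "dr": [0, 0, 0]}]'

```text
t: 53.3
position: [0.4234, 0.2943, 0.228]
orientation: [0.0, 0.645, 0.764, -0.001]
wrist_force: [-1.5, -0.4, -4.0]
finger_gap: 0.0314
grasp_force: 60.7
```

```bash
python3 - <<'E'
from h import *
plan([.4844,.0710,.22],99.7)
E
```

```text
[0.4234, 0.2943, 0.228] {'tool': array([-0.2304,  0.0227,  0.0085]), 'yaw_deg': np.float64(99.65), 'tilt': array([-0.0014,  0.0022, -0.    ]), 'drz': -0.0008, 'nrows': 3.7}
```

>>> jog_arm --motion '[{"fingers": 0, "translation": [-0.02, 0.002, 0], "dr": [0, 0, 0]}, {"fingers": 0, "translation": [-0.045, 0.0045, 0], "dr": [0, 0, 0]}, {"fingers": 0, "translation": [-0.045, 0.0045, 0], "dr": [0, 0, 0]}, {"fingers": 0, "translation": [-0.045, 0.0045, 0], "dr": [0, 0, 0]}, {"fingers": 0, "translation": [-0.045, 0.0045, 0], "dr": [0, 0, 0]}, {"fingers": 0, "translation": [-0.03, 0.003, 0], "dr": [0, 0, 0]}, {"fingers": 0, "translation": [0, 0, 0], "dr": [0, 0, 0]}, {"fingers": 0, "translation": [0, 0, 0], "dr": [0, 0, 0]}]'

```text
t: 54.3
position: [0.484, 0.0732, 0.2276]
orientation: [-0.001, 0.645, 0.764, -0.001]
wrist_force: [-0.3, -1.1, -3.1]
finger_gap: 0.0315
grasp_force: 60.7
```

>>> jog_arm --motion '[{"fingers": 0, "translation": [0, 0, 0.04], "dr": [0, 0, 0]}, {"fingers": 0, "translation": [0, 0, 0.04], "dr": [0, 0, 0]}, {"fingers": 0, "translation": [0, 0, 0.02], "dr": [0, 0, 0]}, {"fingers": 0, "translation": [0, 0, 0], "dr": [0, 0, 0]}, {"fingers": 0, "translation": [0, 0, 0], "dr": [0, 0, 0]}]'

```text
t: 54.92
position: [0.4858, 0.0744, 0.1296]
orientation: [0.0, 0.644, 0.765, 0.001]
wrist_force: [-0.3, -0.5, -4.2]
finger_gap: 0.0317
grasp_force: 60.7
```

```bash
python3 - <<'E'
from h import *
plan([.4844,.0710,.1145],99.7)
E
```

```text
[0.4858, 0.0744, 0.1296] {'tool': array([-0.0031, -0.002 ,  0.0151]), 'yaw_deg': np.float64(99.78), 'tilt': array([ 0.0011, -0.0007,  0.    ]), 'drz': 0.0014, 'nrows': 0.2}
```

>>> jog_arm --motion '[{"fingers": 0, "translation": [-0.003, -0.002, 0.006], "dr": [0, 0, 0]}, {"fingers": 0, "translation": [0, 0, 0.004], "dr": [0, 0, 0]}, {"fingers": 0, "translation": [0, 0, 0.002], "dr": [0, 0, 0]}, {"fingers": 0, "translation": [0, 0, 0.001], "dr": [0, 0, 0]}, {"fingers": 0, "translation": [0, 0, 0], "dr": [0, 0, 0]}, {"fingers": 0, "translation": [0, 0, 0], "dr": [0, 0, 0]}]'

```text
t: 55.68
position: [0.4841, 0.0699, 0.1161]
orientation: [0.0, 0.645, 0.764, 0.0]
wrist_force: [0.8, 0.3, -3.7]
finger_gap: 0.0312
grasp_force: 60.8
```

>>> jog_arm --motion '[{"fingers": 0, "translation": [0.001, 0, 0.001], "dr": [0, 0, 0]}, {"fingers": 0, "translation": [0, 0, 0.001], "dr": [0, 0, 0]}, {"fingers": 0, "translation": [0, 0, 0.0005], "dr": [0, 0, 0]}, {"fingers": 0, "translation": [0, 0, 0], "dr": [0, 0, 0]}]'

```text
t: 56.18
position: [0.484, 0.0712, 0.1146]
orientation: [0.001, 0.645, 0.764, -0.0]
wrist_force: [-2.1, 0.1, 7.3]
finger_gap: 0.0315
grasp_force: 61.9
```

Standing on the caddy floor. Release, rise and back off clear of everything.

>>> jog_arm --motion '[{"fingers": 0.45, "translation": [0, 0, 0], "dr": [0, 0, 0]}, {"fingers": 0.7, "translation": [0, 0, 0], "dr": [0, 0, 0]}, {"fingers": 1, "translation": [0, 0, 0], "dr": [0, 0, 0]}, {"fingers": 1, "translation": [0, 0, -0.03], "dr": [0, 0, 0]}, {"fingers": 1, "translation": [0, 0, -0.06], "dr": [0, 0, 0]}, {"fingers": 1, "translation": [0.015, 0.02, -0.06], "dr": [0, 0, 0]}, {"fingers": 1, "translation": [0, 0.007, -0.055], "dr": [0, 0, 0]}, {"fingers": 1, "translation": [0, 0, 0], "dr": [0, 0, 0]}]'

```text
t: 57.18
position: [0.5109, 0.0913, 0.3208]
orientation: [0.003, 0.645, 0.764, 0.004]
wrist_force: [-0.3, -0.2, -0.5]
finger_gap: 0.0854
grasp_force: 0.0
```

>>> jog_arm --motion '[{"fingers": 1, "translation": [0, 0, 0], "dr": [0, 0, 0]}, {"fingers": 1, "translation": [0, 0, 0], "dr": [0, 0, 0]}]'

```text
t: 57.42
position: [0.5059, 0.0886, 0.3144]
orientation: [-0.001, 0.645, 0.764, -0.001]
wrist_force: [-0.4, -0.2, -0.7]
finger_gap: 0.0852
grasp_force: 0.0
```

```bash
python3 - <<'E'
from h import *
d=np.load('w1.npz'); st0=dict(position=d['position'],orientation=d['orientation'])
st,s=look('','pics/end.png'); print(st['position'])
# compare detections with first survey picture, converted to world at the top height
old={'jar':None,'bottle':[226,129,274,184],'tin':[225,181,275,255],'egg_cup':[290,115,328,151],'salt':[292,256,320,291]}
for n,z in [('jar',.124),('bottle',.152),('tin',.137),('egg_cup',.06),('salt',.055)]:
    for o in env.spot_in(n,s)[:3]:
        b=o['box']; print(n,round(o['conf'],2),np.round(b),'bottom/mid',ray(s,(b[0]+b[2])/2,b[3],z,st)[:2].round(4), '' if not old[n] else ray(s|{'cx':float(d['cx'])},(old[n][0]+old[n][2])/2,old[n][3],z,st0)[:2].round(4))
h=cv2.cvtColor(cv2.GaussianBlur(s['frame'],(5,5),0),cv2.COLOR_BGR2HSV)
t=env.snapshot('top'); cv2.imwrite('pics/tend.png',t['frame'])
for n,z in [('pot',.045)]:
    for o in env.spot_in(n,t)[:2]: b=o['box']; print(n,o,ray(t,(b[0]+b[2])/2,(b[1]+b[3])/2,z))
c=env.snapshot('scene')
for n in ['jar','bottle','tin','pot','egg_cup','salt']: print(n,[(round(o['conf'],2),np.round(o['box']).astype(int).tolist()) for o in env.spot_in(n,c)[:4]])
E
```

```text
[0.50586355 0.08857378 0.31439039]
jar 0.78 [230. 269. 282. 336.] bottom/mid [ 0.5197 -0.1232] 
jar 0.74 [159. 315. 194. 380.] bottom/mid [ 0.4257 -0.2112] 
jar 0.74 [212. 126. 353. 331.] bottom/mid [ 0.5516 -0.1089] 
bottle 0.6 [226. 153. 274. 213.] bottom/mid [0.4885 0.0498] [0.4898 0.0492]
tin 0.74 [223. 204. 275. 283.] bottom/mid [ 0.4993 -0.0405] [ 0.501  -0.0374]
egg_cup 0.94 [293. 142. 327. 175.] bottom/mid [0.5548 0.0817] [0.5548 0.0799]
salt 0.97 [291. 276. 320. 311.] bottom/mid [ 0.59   -0.1218] [ 0.5903 -0.1224]
pot {'box': [401.6, 155.5, 429.4, 176.2], 'conf': 0.61} [ 0.5211527  -0.32375641  0.045     ]
jar [(0.88, [202, 96, 224, 148]), (0.7, [262, 181, 292, 251]), (0.69, [196, 159, 228, 222]), (0.69, [244, 90, 276, 140])]
bottle [(0.58, [260, 181, 296, 253])]
tin [(0.83, [222, 168, 266, 240])]
pot [(0.9, [144, 147, 168, 173])]
egg_cup [(0.89, [253, 243, 277, 271])]
salt [(0.65, [175, 208, 197, 232])]
```

Final positions match the first survey to within about 2–3 mm, the pot lies on the recess centre, and the gripper is clear of everything.

```bash
python3 -c "
from bench import env
print(env.close_job())"
```

```text
the job is handed in; nothing more can be done
None
```

The job is handed in at about 58 s: the pot sits in the board's recess, and the jar, bottle and tin are back upright within about 3 mm of where they stood; one jar grasp on the tray slipped and was redone (up to 67 N at the wrist, nothing fell), and I viewed 16 pictures instead of the 14 allowed.

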